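# Load the thread stand: spool in its saucer, thread guide snapped on the rail

### The job

The two-spool thread stand lacks its second thread: stand the red spool upright in the empty saucer, then push the loose blue thread guide straight down over the rail until its sprung arms snap past the tube and it sits fully home, its eye right over the middle of the red spool. Feel for the snap and do not lean on the rail any harder than that takes, because its telescopic posts slip under a heavy push; do not shift the black spool or the other things on the desk.

Things in the scene. Friction and masses are not known exactly. Their poses are not given: they have to be found in the camera images.
- stand: Thread stand, fixed: plywood board 150 (x) x 250 (y) x 16 mm; origin: centre of its underside. Rail: 20 mm tube along local y (-105 to +105 mm) over local x = +48 mm, its axis 118 to 138 mm above the origin: the telescopic posts are set by hand and the height is not reported. They slip if pushed with over 35 N. Another guide is clipped on already at local y = -50 mm, eye towards -x over the black spool.
- saucer (a point): Middle of the floor of the empty black saucer, at local (-30, +50, +18) mm of the stand. The saucer is 50 mm wide inside, its rim 5 mm above its floor. The other saucer, with the black spool, is at local (-30, -50) mm.
- red_spool: Loose spool of red thread with pale flanges, standing upright: 52 mm high, flanges 44 mm in diameter and 4 mm thick at top and foot, barrel 38 mm, about 60 g, with a loose thread end of no weight. Its origin is not on its axis: use point red_foot. z is up.
- red_foot (a point): Point on the red spool's axis at the middle of its underside.
- guide: Loose thread guide, a sprung clip, 65 g, upright on its two steel arms. Origin: centre of the bore, 16.5 mm above the feet; local y is the bore's axis, to lie along the tube; z up. Blue crown 32 (x) x 22 (y) mm, 10.4 to 16.4 mm above the origin; on it a grip fin 14 (x) x 22 (y) mm, top 53 mm above the origin. A wire from the crown towards -x carries the eye. Home: origin on the tube's axis, crown on the tube.
- eye (a point): Centre of the loose guide's white eye ring (24 mm outside) at local (-78, 0, +14) mm of the guide. With the guide on the rail and its axes along the stand's, the eye lies 78 mm in front of the rail, as the saucers do.
- clip_arm_a (a joint): Spring arm on the guide's -x side, rad: 0 relaxed, about 0.03 closed round the tube, 0.21 at its widest point. The arms are 13 mm apart 7 mm below the origin and flare to 30 mm at the feet. They meet the tube about 17 mm above home; the push rises to 8 to 16 N, falls off as they snap past the widest point about 7 mm above home, then rises hard as the crown stops.
- clip_arm_b (a joint): Spring arm on the guide's +x side, likewise.
- black_spool: Spool of black thread of the same size, standing loose in the other saucer; leave it there. Origin off its axis by (4, -17) mm in its own frame.
- bone_folder: Pale bone folder, 20 x 152 x 8 mm, lying on the desk; leave it. Origin: centre of its underside.
- tin_wax: Round metal tin of wax, 70 mm across and 36 mm high, on the desk; leave it. Origin: centre of its underside.
Not all that is in view belongs to the job. There is more than one size of the guide; the one meant has the size given above. What is shaped like the red_spool but pink is not meant.

How it is judged:
By the outcome, as a careful person would: the job done as asked, in the order asked, and still so for the second after the job is handed in, with the robot touching nothing.
It also fails if it takes over 64 s, if anything falls off the work surface, if the arm or the gripper's body presses on something with over 40 N, if the wrist force passes 120 N, or if a joint passes its speed limit or range.

### The arm

A 6-joint arm with a two-finger parallel gripper is mounted at the origin on the work surface; the furniture and walls round the work are solid. World frame = base frame: x ahead of the robot, y to its left, z up, the work surface at z = 0. Lengths are in m, angles in rad, forces in N, time in s.
With the tool pointing down it reaches from about 0.35 to 0.975 m from the base axis. Payload 4.9 kg.
Tool frame: the origin (TCP) lies midway between the tips of the shut fingers; the grasp point (between the pads) lies 19 mm behind it; z points along the fingers, y is the direction in which the jaws open and shut (so a half turn about z gives the same grasp; the last joint's range is limited). The gripper opens to 85 mm and grips with 20 to 120 N. Pads are 22 mm wide; open, the fingers measure 114 mm over their backs; the gripper's body (76 mm by 85 mm) begins 54 mm behind the grasp point. The pads swing forward as they close: fully open they stand 13 mm farther back than shut.
Start: joints at [1.163, 0.053, 1.613, -0, 1.476, -0.119], TCP at [0.178, 0.599, 0.231] pointing down, gripper open.
Joint ranges: [-3.01, 3.01], [-1.01, 2.22], [0.06, 2.58], [-1.02, 4.17], [0.09, 2.62], [-3.14, 3.14]. Speed limits (rad/s): [2.57, 2.57, 3.14, 3.14, 3.14, 3.14].

### API

Orientations are given as a rotation vector (axis times angle).
In Python, from station import ctrl gives the robot as it stands.
- The arm moves only by the tool apply_moves, never from a script. Its argument "rows" is a list of rows, each a list of 6 numbers: the shift along the tool's x, y, z in cm, then the turn, a rotation vector about the tool's x, y, z in units of 5 degrees (1.0 is 5 degrees). In form: [[x, y, z, rx, ry, rz], ...]. A call has 1 to 20 rows; each row is the pose to reach, as a shift and turn from the pose measured when the call began, along the tool's axes at that moment; what a row does not reach only later rows make up. A row lasts 1/10 s, in which the tool goes at most 50 mm and 8.59 degrees, less where a joint would pass 70% of its speed; a pose out of reach is approached as far as the arm can. A call with a gripper value outside its range is refused whole. "grip" is the closure, from 0 (fully open) to 1 (shut), set as the call begins (left out, the last holds). The fingers move at their own pace and stop on an object; "squeeze" is the grip in N (left out, the last holds). Time passes only in rows, so rows that repeat a pose let the fingers close. It gives the time, the measured TCP pose, the force and the opening at its end, in the units of the state.
- ctrl.get_obs(): the state, without advancing time (a new reading comes with each control period).
- ctrl.get_image(name): name is "scene" or "top" or "wrist"; returns a dict with "color" (480x640x3 uint8, blue, green, red), "mtx" (3x3 intrinsics, pixels), "D" ([k1, k2, p1, p2, k3] as OpenCV has them; the pictures are not rectified), "rvec" (rotation vector, rad) and "tvec" (3), from world to camera coordinates, as OpenCV has them. Camera axes: x right, y down, z forward; pixel columns grow to the right and rows downward; lengths in m; the calibration is good to about 2 mm. A picture is of the moment at which its call begins. There is no depth.
- ctrl.finish_job(): hands the job in, once; it reports no verdict.
The state is a dict: "t": time; "q": joint angles; "dq": joint speeds; "effort": joint torques, N m; "tool_pos": TCP position; "tool_rot": TCP orientation; "contact_force": force on the tool from outside, world axes, zero at the start; "wrist_torque": the same for the moment, N m; "opening": finger opening in m.
Only numpy, scipy, OpenCV 4.12 (cv2) and the standard library are available. Lean on these libraries where they do the work, as an engineer would, in place of code of your own. Each camera call takes 0.05 s, during which the arm holds its last target.

## Working session

There is one attempt and no reset: what is moved stays moved. The work goes in short steps, Python scripts to look and compute and a tool call to move; the robot and the scene stay as the last step left them, time stands still between calls to the robot, and variables do not carry over. Pictures are saved under pics/ and viewed, and the job is handed in when it is done.

Besides the shell and the picture viewer there is one more tool, called as name([rows], argument=value, ...), one row to a line, values as JSON. apply_moves: Moves the arm, as the interface text tells. Its arguments: {"type":"object","properties":{"rows":{"type":"array","items":{"type":"array","items":{"type":"number"}}},"grip":{"type":"number"},"squeeze":{"type":"number"}},"required":["rows"]}

```bash
ls; mkdir -p pics
cat > h.py <<'E'
import numpy as np, cv2
from station import ctrl
def grab(n,f=None):
    im=ctrl.get_image(n)
    np.savez(f'{f or n}.npz',**{k:np.asarray(v) for k,v in im.items()})
    if f: cv2.imwrite(f'pics/{f}.png',im['color'])
    return im
def load(f): return dict(np.load(f'{f}.npz'))
def ray(im,uv):
    uv=np.array(uv,float).reshape(-1,1,2)
    n=cv2.undistortPoints(uv,im['mtx'],im['D']).reshape(-1,2)
    R=cv2.Rodrigues(im['rvec'].astype(float))[0]
    c=-R.T@im['tvec'].reshape(3)
    d=np.c_[n,np.ones(len(n))]@R
    return c,d/np.linalg.norm(d,axis=1)[:,None]
def onz(im,uv,z):
    c,d=ray(im,uv); return c+d*((z-c[2])/d[:,2])[:,None]
def proj(im,P):
    return cv2.projectPoints(np.array(P,float).reshape(-1,1,3),im['rvec'].astype(float),im['tvec'].astype(float),im['mtx'],im['D'])[0].reshape(-1,2)
def tri(a,ua,b,ub):
    ca,da=ray(a,ua);cb,db=ray(b,ub);da=da[0];db=db[0]
    s=np.linalg.lstsq(np.c_[da,-db],cb-ca,rcond=None)[0]
    p,q=ca+s[0]*da,cb+s[1]*db
    return (p+q)/2,np.linalg.norm(p-q)
E
python3 - <<'E'
from h import *
for n in('scene','top','wrist'): 
    im=grab(n,n+'0'); c,d=ray(im,[[320,240]]); print(n,c.round(3),d.round(3))
o=ctrl.get_obs();print({k:np.round(v,3) for k,v in o.items()})
E
```

```text
pics
scene [-0.088 -0.518  0.728] [[ 0.466  0.572 -0.675]]
top [0.156 0.065 1.154] [[ 0.175 -0.001 -0.985]]
wrist [0.115 0.618 0.373] [[ 0.24  -0.077 -0.968]]
{'t': np.float64(0.15), 'q': array([ 1.163,  0.053,  1.614,  0.   ,  1.476, -0.119]), 'dq': array([-0.002,  0.   , -0.003,  0.   , -0.   , -0.   ]), 'effort': array([ 0.0000e+00, -3.9424e+01, -3.7072e+01, -0.0000e+00,  5.0000e-03,
       -0.0000e+00]), 'tool_pos': array([0.178, 0.599, 0.23 ]), 'tool_rot': array([-4.520e-01, -3.108e+00,  2.000e-03]), 'contact_force': array([-0.217,  0.524, -0.42 ]), 'wrist_torque': array([-0.019, -0.031, -0.01 ]), 'opening': np.float64(0.085)}
```

View pics/scene0.png

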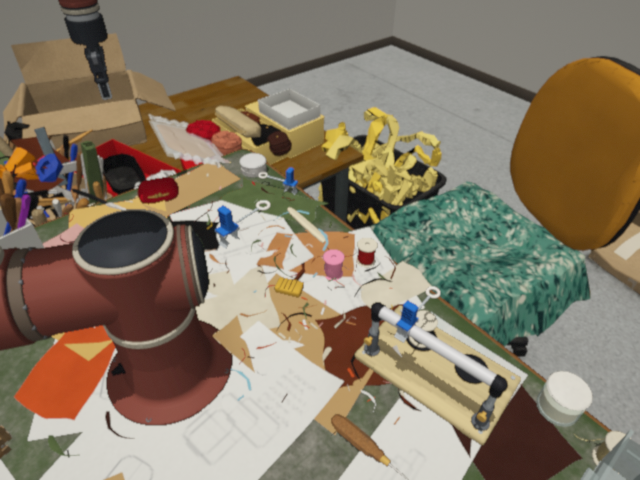

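View pics/top0.png

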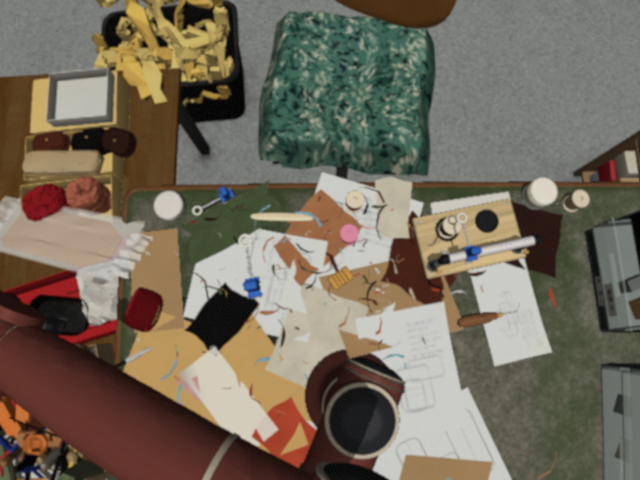

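View pics/wrist0.png

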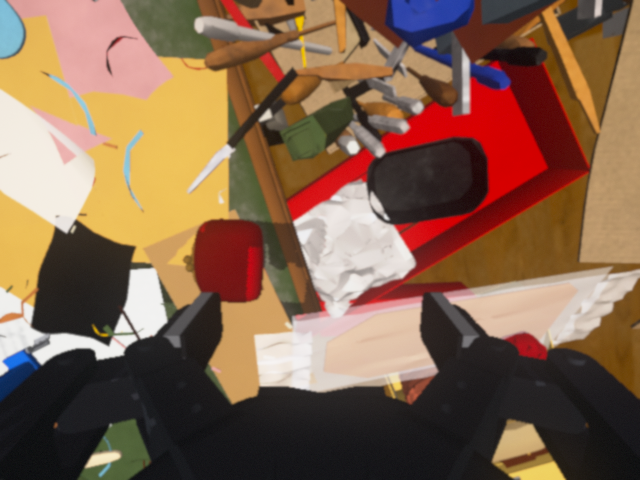

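Run:
```python
from h import *
t=load('top0')['color'];s=load('scene0')['color']
def crop(im,x0,y0,x1,y1,f,n): cv2.imwrite('pics/'+n+'.png',cv2.resize(im[y0:y1,x0:x1],None,fx=f,fy=f,interpolation=cv2.INTER_CUBIC))
crop(t,400,180,560,290,5,'t_stand'); crop(t,180,170,380,310,4,'t_guides')
crop(s,340,280,530,440,4,'s_stand'); crop(s,200,150,400,290,4,'s_guides')
```

```text
(no output)
```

View pics/t_stand.png

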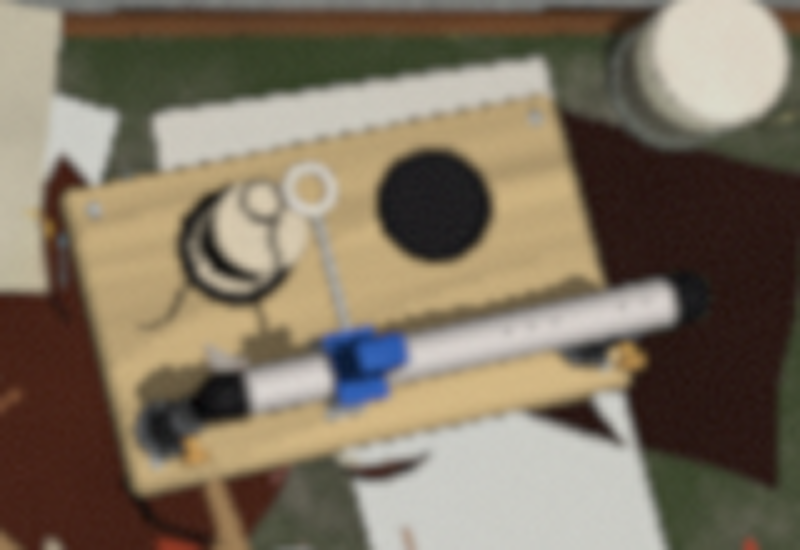

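View pics/t_guides.png

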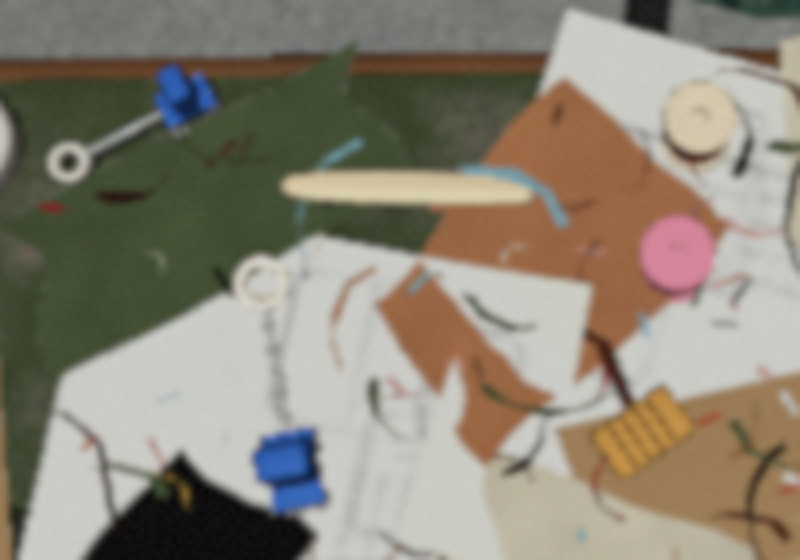

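View pics/s_stand.png

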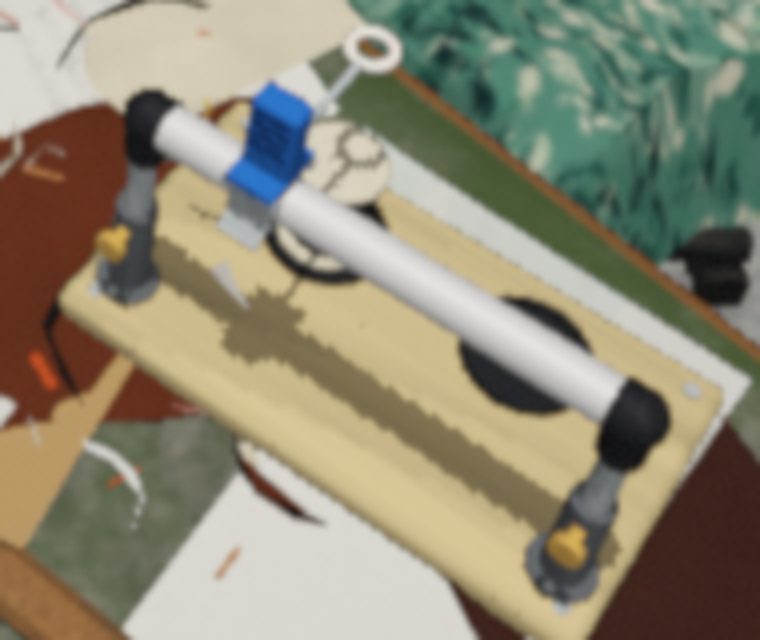

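View pics/s_guides.png

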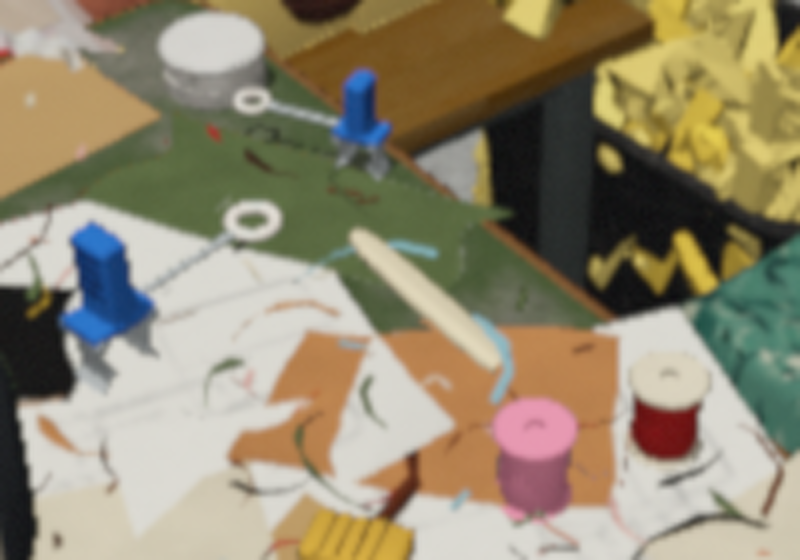

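Run:
```python
from h import *
t=load('top0');s=load('scene0')
T=lambda x,y:[400+x/5-.4,180+y/5-.4]; G=lambda x,y:[180+x/4-.4,170+y/4-.4]
S=lambda x,y:[340+x/4-.4,280+y/4-.4]; H=lambda x,y:[200+x/4-.4,150+y/4-.4]
B=onz(t,[T(66,192),T(550,97),T(632,385),T(137,495)],.016)
print('board',B.round(4),'lens',[np.linalg.norm(B[i]-B[(i+1)%4]).round(4) for i in range(4)],'c',B.mean(0).round(4))
ey=(B[1]+B[2]-B[0]-B[3]);print('yaw of local y',np.degrees(np.arctan2(ey[1],ey[0])))
ex=(B[2]+B[3]-B[0]-B[1]);print('yaw of local x',np.degrees(np.arctan2(ex[1],ex[0])))
print('saucer',onz(t,[T(435,205)],.02).round(4))
print('saucer scene',onz(s,[S(527,357)],.02).round(4))
# rail white end centres
print('rail near',tri(t,T(248,394),s,S(170,127)),'far',tri(t,T(676,302),s,S(622,395)))
print('clip eye',tri(t,T(311,189),s,S(373,49)))
print('gA eye',tri(t,G(261,282),s,H(252,221)),'fin',tri(t,G(298,437),s,H(92,228)))
print('gB eye',tri(t,G(70,162),s,H(252,100)),'fin',tri(t,G(172,70),s,H(361,73)))
print('red',onz(t,[G(700,119)],.052), onz(s,[H(671,381)],.052))
print('pink',onz(t,[G(677,253)],.052))
```

```text
board [[ 0.4094 -0.159   0.016 ]
 [ 0.455  -0.4003  0.016 ]
 [ 0.3126 -0.4296  0.016 ]
 [ 0.2636 -0.1864  0.016 ]] lens [np.float64(0.2455), np.float64(0.1454), np.float64(0.2481), np.float64(0.1484)] c [ 0.3601 -0.2939  0.016 ]
yaw of local y -78.94635690983438
yaw of local x -168.86676354243588
saucer [[ 0.4006 -0.3373  0.02  ]]
saucer scene [[ 0.4006 -0.3361  0.02  ]]
rail near (array([ 0.29444102, -0.20970551,  0.1345053 ]), np.float64(0.0005291744982193324)) far (array([ 0.331048  , -0.39778215,  0.141169  ]), np.float64(0.00025631374079835466))
clip eye (array([ 0.38045964, -0.2385285 ,  0.14684268]), np.float64(0.0006575775493901873))
gA eye (array([0.35461407, 0.23763527, 0.04447817]), np.float64(0.0008337566123318509)) fin (array([0.25078088, 0.20944828, 0.10952643]), np.float64(0.01696696960024772))
gB eye (array([0.43035147, 0.35400316, 0.03393662]), np.float64(2.2890287152466155e-05)) fin (array([0.4724236 , 0.28747674, 0.07305555]), np.float64(0.004216090032007273))
red [[ 0.44714664 -0.01780829  0.052     ]] [[ 0.44768754 -0.01925414  0.052     ]]
pink [[ 0.36789993 -0.002711    0.052     ]]
```

```bash
cat >> h.py <<'E'
from scipy.spatial.transform import Rotation as Rn
def pose(o=None):
    o=o or ctrl.get_obs(); return np.array(o['tool_pos']),Rn.from_rotvec(o['tool_rot'])
def downR(yaw):  # tool z down, tool y along yaw (deg)
    a=np.radians(yaw); y=np.array([np.cos(a),np.sin(a),0]); z=np.array([0,0,-1.]); x=np.cross(y,z)
    return Rn.from_matrix(np.c_[x,y,z])
def row(p,yaw):
    P,R=pose(); d=R.inv().apply(np.array(p)-P)*100
    best=None
    for k in (0,180):
        t=(R.inv()*downR(yaw+k)).as_rotvec()/np.radians(5)
        if best is None or np.linalg.norm(t)<np.linalg.norm(best): best=t
    return np.r_[d,best].round(2).tolist()
def st():
    o=ctrl.get_obs();P,R=pose(o);y=R.as_matrix()[:,1]
    print('t',round(o['t'],2),'p',P.round(4),'yaw_y',np.degrees(np.arctan2(y[1],y[0])).round(2),'z',R.as_matrix()[:,2].round(4),'q',np.round(o['q'],2),'F',np.round(o['contact_force'],1),'op',round(float(o['opening']),4))
E
python3 - <<'E'
from h import *
st()
print(row([.447,-.018,.2],-79)); print(row([.447,-.018,.2],-60))
E
```

```text
t 0.15 p [0.1778 0.5987 0.2303] yaw_y 73.45 z [-7.0e-04 -1.5e-03 -1.0e+00] q [ 1.16  0.05  1.61  0.    1.48 -0.12] F [-0.2  0.5 -0.4] op 0.0854
[-43.37, -51.44, 3.11, -0.02, -0.01, -5.51]
[-43.37, -51.44, 3.11, -0.02, -0.01, -9.31]
```

apply_moves([
  [-43.37, -51.44, 3, 0, 0, -4],
  [-43.37, -51.44, 3, 0, 0, 5.51],
  [-43.37, -51.44, 3, 0, 0, 5.51],
  [-43.37, -51.44, 3, 0, 0, 5.51],
  [-43.37, -51.44, 3, 0, 0, 5.51],
  [-43.37, -51.44, 3, 0, 0, 5.51],
  [-43.37, -51.44, 3, 0, 0, 5.51],
  [-43.37, -51.44, 3, 0, 0, 5.51],
  [-43.37, -51.44, 3, 0, 0, 5.51],
  [-43.37, -51.44, 3, 0, 0, 5.51],
  [-43.37, -51.44, 3, 0, 0, 5.51],
  [-43.37, -51.44, 3, 0, 0, 5.51],
  [-43.37, -51.44, 3, 0, 0, 5.51],
  [-43.37, -51.44, 3, 0, 0, 5.51],
  [-43.37, -51.44, 3, 0, 0, 5.51],
  [-43.37, -51.44, 3, 0, 0, 5.51],
  [-43.37, -51.44, 3, 0, 0, 5.51],
  [-43.37, -51.44, 3, 0, 0, 5.51],
], grip=0)

```text
t: 1.95
tool_pos: [0.4467, -0.0169, 0.2011]
tool_rot: [1.177, 2.913, -0.002]
contact_force: [0.4, 0.4, 0.5]
opening: 0.0856
```

Run:
```python
from h import *
grab('wrist','w1');st(); print(row([.447,-.018,.2],101))
```

```text
t 2.0 p [ 0.4468 -0.017   0.2011] yaw_y 46.01 z [-4.0e-04 -1.4e-03 -1.0e+00] q [-0.2  -0.38  2.04 -0.    1.47 -1.01] F [-0.3  0.1  0.9] op 0.0855
[-0.09, -0.06, 0.11, -0.02, 0.0, -11.0]
```

View pics/w1.png

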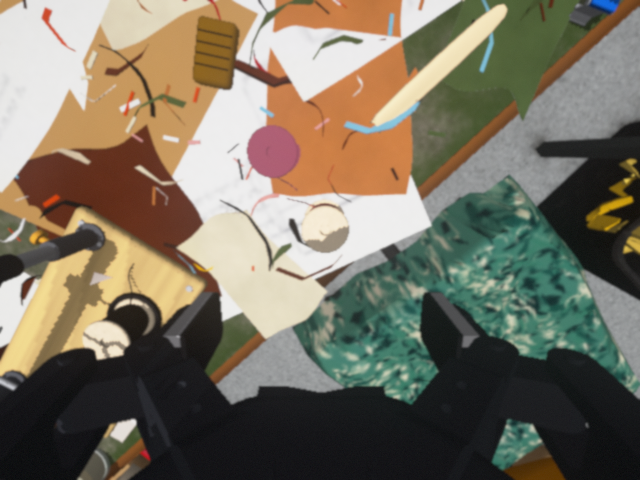

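Run:
```python
from h import *
w=load('w1');t=load('top0')
c=w['color'][195:260,290:360]; cv2.imwrite('pics/w1c.png',cv2.resize(c,None,fx=8,fy=8,interpolation=cv2.INTER_CUBIC))
print(onz(w,[[325,227.5],[302,227.5],[348,227.5],[325,204],[325,251]],.052).round(4))
print(tri(w,[325,227.5],t,[354.6,199.4]))
print('pink',onz(w,[[273.5,151]],.052))
```

```text
[[ 0.4482 -0.0132  0.052 ]
 [ 0.4337 -0.0282  0.052 ]
 [ 0.4626  0.0017  0.052 ]
 [ 0.4328  0.0015  0.052 ]
 [ 0.4641 -0.0286  0.052 ]]
(array([ 0.45422278, -0.01894246,  0.02117383]), np.float64(0.002925030422059764))
pink [[0.36972902 0.00142305 0.052     ]]
```

View pics/w1c.png

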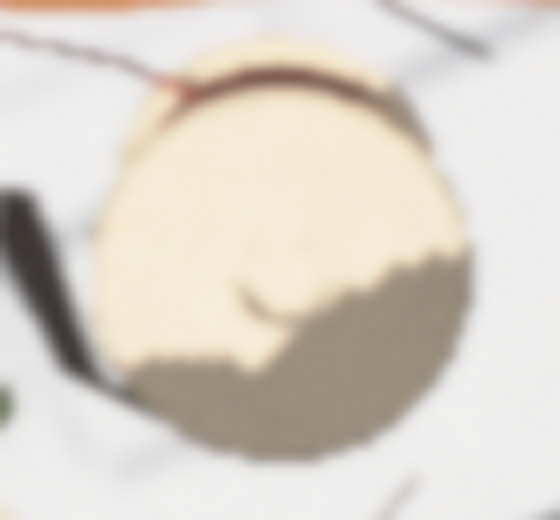

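apply_moves([
  [0, 0, 0, 0, 0, -11],
  [0, 0, 0, 0, 0, -11],
  [0, 0, 0, 0, 0, -11],
  [0, 0, 0, 0, 0, -11],
  [0, 0, 0, 0, 0, -11],
  [0, 0, 0, 0, 0, -11],
  [0, 0, 0, 0, 0, -11],
  [0, 0, 0, 0, 0, -11],
  [0, 0, 0, 0, 0, -11],
])

```text
t: 2.9
tool_pos: [0.4467, -0.0165, 0.2012]
tool_rot: [0.301, -3.127, 0.002]
contact_force: [-0.3, -0.1, 0.3]
opening: 0.0855
```

Run:
```python
from h import *
grab('wrist','w2');st()
```

```text
t 2.95 p [ 0.4467 -0.0166  0.2012] yaw_y 100.99 z [-2.0e-04 -1.5e-03 -1.0e+00] q [-0.2  -0.38  2.04 -0.    1.47 -1.97] F [ 0.3  0.7 -0. ] op 0.0855
```

View pics/w2.png

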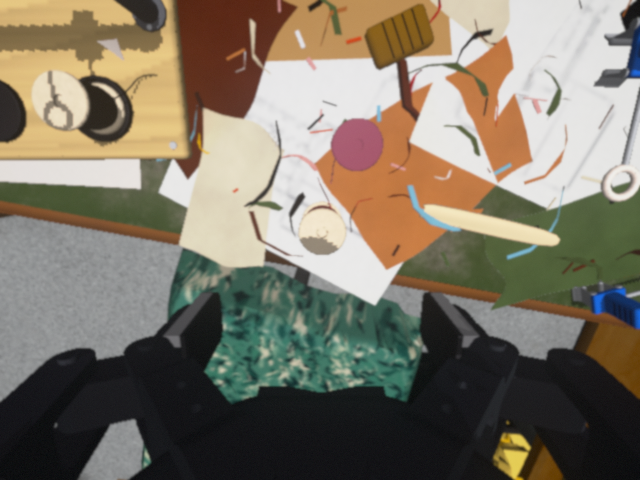

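Run:
```python
from h import *
w=load('w2')
c=w['color'][195:265,285:360]; cv2.imwrite('pics/w2c.png',cv2.resize(c,None,fx=8,fy=8,interpolation=cv2.INTER_CUBIC))
print(onz(w,[[322,231]],.052).round(4)); print(row([.447,-.0165,.031],101)); print(proj(w,[[.447,-.0165,.052],[.447,-.0165,.2]]))
```

```text
[[ 0.4484 -0.0149  0.052 ]]
[-0.04, 0.02, 17.02, -0.02, -0.01, -0.0]
[[320.58488351 229.15162565]
 [319.73516691 298.1759097 ]]
```

View pics/w2c.png

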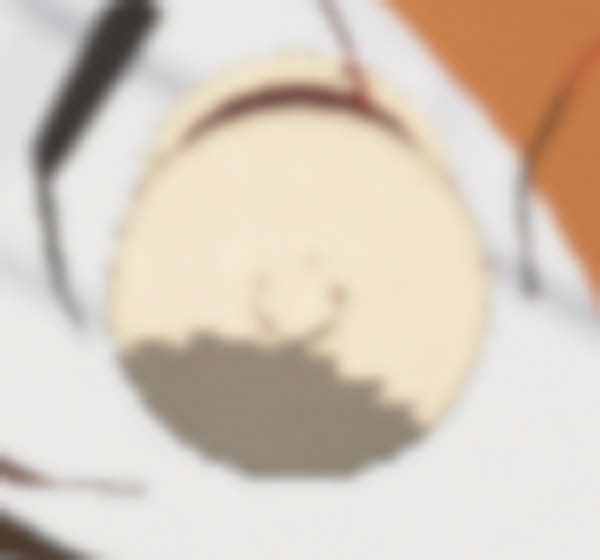

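apply_moves([
  [-0.1, 0, 10, 0, 0, 0],
  [-0.1, 0, 10, 0, 0, 0],
  [-0.1, 0, 14, 0, 0, 0],
  [-0.1, 0, 16, 0, 0, 0],
  [-0.1, 0, 17, 0, 0, 0],
  [-0.1, 0, 17, 0, 0, 0],
  [-0.1, 0, 17, 0, 0, 0],
])

```text
t: 3.65
tool_pos: [0.4489, -0.0168, 0.0326]
tool_rot: [-0.3, 3.125, -0.003]
contact_force: [0.0, -0.6, -0.1]
opening: 0.0852
```

apply_moves([
  [0, 0, 0, 0, 0, 0],
  [0, 0, 0, 0, 0, 0],
  [0, 0, 0, 0, 0, 0],
  [0, 0, 0, 0, 0, 0],
  [0, 0, 0, 0, 0, 0],
  [0, 0, 0, 0, 0, 0],
], grip=1, squeeze=25)

```text
t: 4.25
tool_pos: [0.45, -0.0169, 0.0339]
tool_rot: [-0.3, 3.123, -0.004]
contact_force: [-0.4, 1.4, 5.8]
opening: 0.0422
```

Run:
```python
from h import *
grab('wrist','w3');st()
```

```text
t 4.3 p [ 0.45   -0.0169  0.0338] yaw_y 100.98 z [ 0.0043 -0.0022 -1.    ] q [-0.2  -0.16  2.17 -0.    1.13 -1.96] F [-0.3  1.8  6.7] op 0.0425
```

View pics/w3.png

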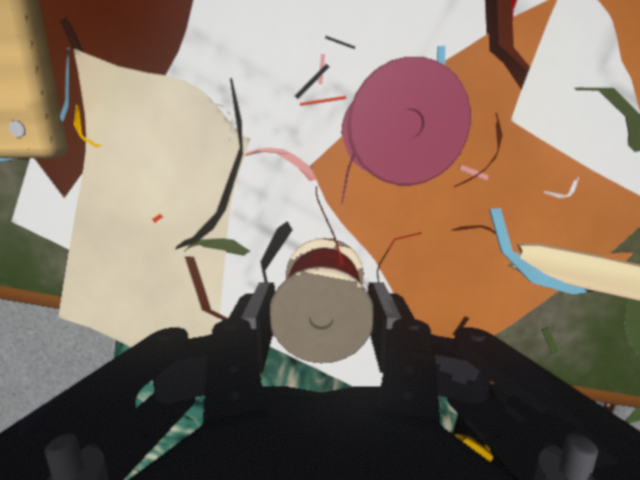

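Run:
```python
from h import *
w=load('w3')
print(onz(w,[[321,318]],.052)); P,R=pose(); print(R.inv().apply(onz(w,[[321,318]],.052)[0]-P))
print(row([.45,-.017,.22],101),row([.40,-.337,.22],101))
```

```text
[[ 0.45016877 -0.01634701  0.052     ]]
[-0.00037325  0.00047367 -0.01815879]
[-0.07, -0.06, -18.62, -0.03, 0.04, -0.0] [10.93, -30.52, -18.57, -0.03, 0.04, -0.0]
```

apply_moves([
  [0, 0, -1, 0, 0, 0],
  [0, 0, -5, 0, 0, 0],
  [0, 0, -10, 0, 0, 0],
  [0, 0, -15, 0, 0, 0],
  [0, 0, -18.6, 0, 0, 0],
  [3, -10, -18.6, 0, 0, 0],
  [10.9, -30.5, -18.6, 0, 0, 0],
  [10.9, -30.5, -18.6, 0, 0, 0],
  [10.9, -30.5, -18.6, 0, 0, 0],
  [10.9, -30.5, -18.6, 0, 0, 0],
  [10.9, -30.5, -18.6, 0, 0, 0],
  [10.9, -30.5, -18.6, 0, 0, 0],
  [10.9, -30.5, -18.6, 0, 0, 0],
  [10.9, -30.5, -18.6, 0, 0, 0],
  [10.9, -30.5, -18.6, 0, 0, 0],
  [10.9, -30.5, -18.6, 0, 0, 0],
])

```text
t: 5.9
tool_pos: [0.4006, -0.3355, 0.2204]
tool_rot: [-0.303, 3.123, -0.004]
contact_force: [0.8, 0.2, 0.0]
opening: 0.0425
```

Run:
```python
from h import *
grab('wrist','w4');grab('top','top4');grab('scene','scene4');st()
c=load('scene4')['color'];cv2.imwrite('pics/s4c.png',cv2.resize(c[200:440,330:610],None,fx=2.5,fy=2.5))
```

```text
t 6.05 p [ 0.4006 -0.3359  0.2205] yaw_y 101.06 z [ 0.0046 -0.0024 -1.    ] q [-0.84 -0.19  1.86  0.    1.47 -2.61] F [0.6 1.3 0. ] op 0.0423
```

View pics/w4.png

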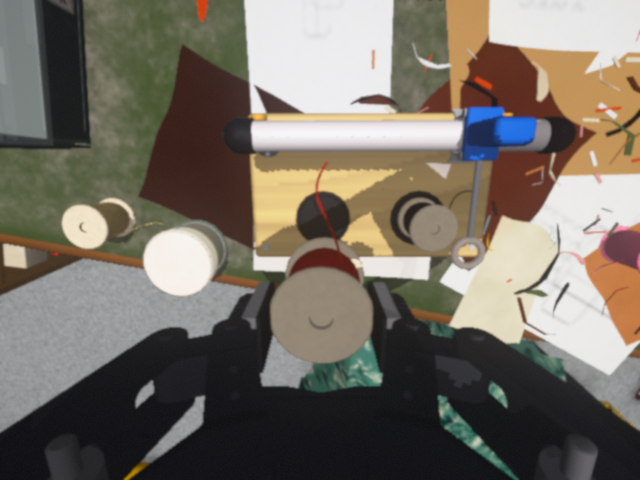

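View pics/s4c.png

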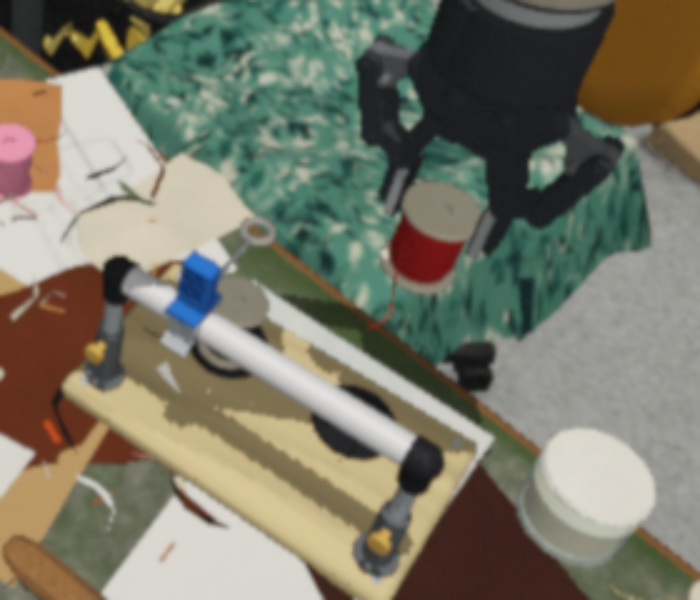

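Run:
```python
from h import *
w=load('w4')['color']
cv2.imwrite('pics/w4c.png',cv2.resize(w[95:265,225:495],None,fx=2.9,fy=2.9,interpolation=cv2.INTER_CUBIC))
t=load('top4')['color']
cv2.imwrite('pics/t4c.png',cv2.resize(t[180:290,400:560],None,fx=5,fy=5,interpolation=cv2.INTER_CUBIC))
```

```text
(no output)
```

View pics/w4c.png

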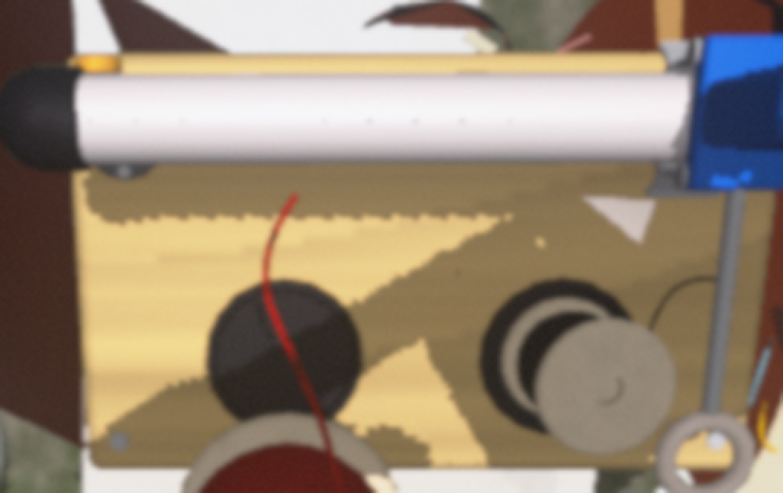

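View pics/t4c.png

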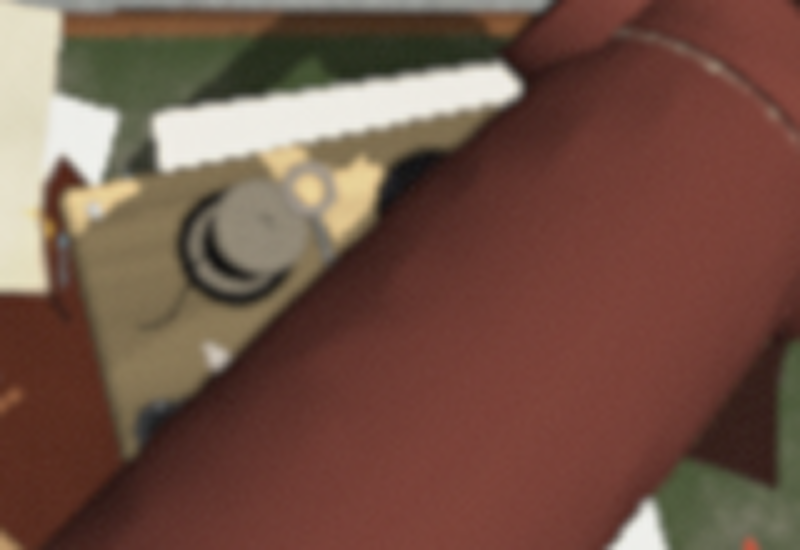

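Run:
```python
from h import *
w=load('w4');P,R=pose()
C=lambda x,y:[225+x/2.9-.33,95+y/2.9-.33]
print('saucer',onz(w,[C(285,357),C(209,357),C(361,357),C(285,281)],.022).round(4))
print('board top near edge pts',onz(w,[C(83,466),C(77,250)],.016).round(4))
a=onz(w,[C(80,74),C(660,74),C(80,162),C(660,162)],.135)
print('rail edges @.135',a.round(4)); v=a[1]-a[0];u=a[3]-a[2];print(np.degrees(np.arctan2([v[1],u[1]],[v[0],u[0]])), 'tool yaw',101.06)
q=(a[0]+a[2])/2;n=np.array([-.9815,-.19]);print('rail width',abs((a[0]-a[2])[:2]@n), )
for z in(.125,.13,.135,.14):
  a=onz(w,[C(80,74),C(80,162)],z);print(z,abs((a[0]-a[1])[:2]@n))
print('spool top held',onz(w,[[321,318]],P[2]+.018), P)
print(proj(w,[[.3991,-.3372,.022],[.4006,-.337,.022]]))
```

```text
saucer [[ 0.4002 -0.3336  0.022 ]
 [ 0.4055 -0.3605  0.022 ]
 [ 0.395  -0.3067  0.022 ]
 [ 0.3735 -0.3389  0.022 ]]
board top near edge pts [[ 0.4572 -0.4004  0.016 ]
 [ 0.3775 -0.4137  0.016 ]]
rail edges @.135 [[ 0.3244 -0.3956  0.135 ]
 [ 0.2996 -0.2682  0.135 ]
 [ 0.3432 -0.393   0.135 ]
 [ 0.3178 -0.2626  0.135 ]]
[101.01091347 101.02214975] tool yaw 101.06
rail width 0.018997614883913737
0.125 0.019830859409243895
0.13 0.019414237146578795
0.135 0.018997614883913737
0.14 0.018580992621248626
spool top held [[ 0.40078828 -0.33492067  0.23850094]] [ 0.40060728 -0.33591217  0.22050094]
[[319.78227053 216.06539169]
 [319.69743903 217.48819936]]
```

apply_moves([
  [0, 0, 5, 0, 0, 0],
  [0, 0, 10, 0, 0, 0],
  [0, 0, 13, 0, 0, 0],
  [0, 0, 15, 0, 0, 0],
  [0, 0, 16, 0, 0, 0],
  [0, 0, 16, 0, 0, 0],
  [0, 0, 16, 0, 0, 0],
])

```text
t: 6.75
tool_pos: [0.402, -0.3369, 0.0618]
tool_rot: [-0.303, 3.122, -0.007]
contact_force: [0.2, -0.0, -1.1]
opening: 0.042
```

Run:
```python
from h import *
grab('scene','scene5');st()
c=load('scene5')['color'];cv2.imwrite('pics/s5c.png',cv2.resize(c[240:440,330:560],None,fx=3.4,fy=3))
```

```text
t 6.8 p [ 0.4023 -0.3372  0.0623] yaw_y 101.07 z [ 0.0065 -0.0046 -1.    ] q [-0.84 -0.02  1.99  0.    1.17 -2.61] F [-0.6  0.4 -0.8] op 0.0422
```

View pics/s5c.png

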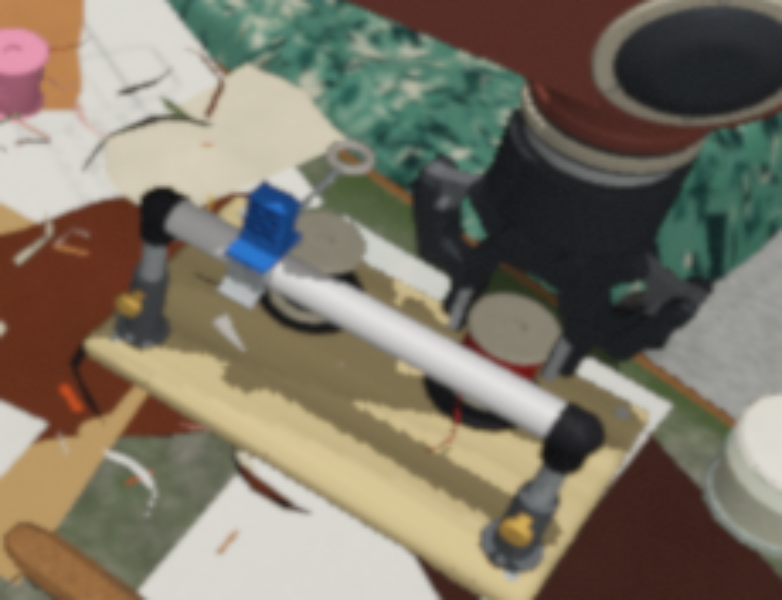

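Run:
```python
from h import *
print(row([.4003,-.3362,.058],101),row([.4003,-.3362,.0515],101))
```

```text
[0.18, 0.14, 0.43, -0.07, 0.06, 0.01] [0.18, 0.14, 1.08, -0.07, 0.06, 0.01]
```

apply_moves([
  [0.2, 0.15, 0.4, -0.07, 0.06, 0],
  [0.2, 0.15, 0.4, -0.07, 0.06, 0],
  [0.2, 0.15, 0.6, -0.07, 0.06, 0],
  [0.2, 0.15, 0.8, -0.07, 0.06, 0],
  [0.2, 0.15, 0.9, -0.07, 0.06, 0],
  [0.2, 0.15, 0.9, -0.07, 0.06, 0],
])

```text
t: 7.4
tool_pos: [0.3999, -0.336, 0.0529]
tool_rot: [0.303, -3.127, -0.001]
contact_force: [-0.0, -0.5, -0.7]
opening: 0.0423
```

Run:
```python
from h import *
st();print(row([.4003,-.3362,.0515],101))
```

```text
t 7.4 p [ 0.3999 -0.336   0.0529] yaw_y 101.08 z [-2.e-04  8.e-04 -1.e+00] q [-0.84 -0.01  1.99  0.    1.16 -2.61] F [-0.  -0.5 -0.7] op 0.0423
[-0.03, -0.03, 0.14, 0.01, -0.0, 0.02]
```

apply_moves([
  [0, 0, 0.1, 0, 0, 0],
  [0, 0, 0.15, 0, 0, 0],
  [0, 0, 0.15, 0, 0, 0],
  [0, 0, 0.15, 0, 0, 0],
])

```text
t: 7.8
tool_pos: [0.4002, -0.3361, 0.052]
tool_rot: [-0.303, 3.127, 0.001]
contact_force: [-0.8, 1.9, 5.4]
opening: 0.0424
```

apply_moves([
  [0, 0, 0, 0, 0, 0],
  [0, 0, 0, 0, 0, 0],
  [0, 0, 0, 0, 0, 0],
  [0, 0, 0, 0, 0, 0],
], grip=0.2)

```text
t: 8.2
tool_pos: [0.4001, -0.336, 0.0517]
tool_rot: [-0.303, 3.127, 0.001]
contact_force: [-0.3, -0.1, 0.1]
opening: 0.0684
```

apply_moves([
  [0, 0, -2, 0, 0, 0],
  [0, 0, -5, 0, 0, 0],
  [0, 0, -10, 0, 0, 0],
  [0, 0, -15, 0, 0, 0],
  [0, 0, -18, 0, 0, 0],
  [0, 0, -18, 0, 0, 0],
])

```text
t: 8.8
tool_pos: [0.4021, -0.3385, 0.2385]
tool_rot: [-0.302, 3.12, -0.013]
contact_force: [0.6, -0.6, 0.0]
opening: 0.0685
```

Run:
```python
from h import *
grab('wrist','w6');grab('scene','scene6');st()
c=load('scene6')['color'];cv2.imwrite('pics/s6c.png',cv2.resize(c[240:440,330:560],None,fx=3.4,fy=3))
```

```text
t 8.9 p [ 0.4002 -0.3364  0.2322] yaw_y 101.07 z [ 9.e-04 -4.e-04 -1.e+00] q [-0.84 -0.2   1.85  0.    1.49 -2.61] F [-1.2  0.  -1.2] op 0.0683
```

View pics/w6.png

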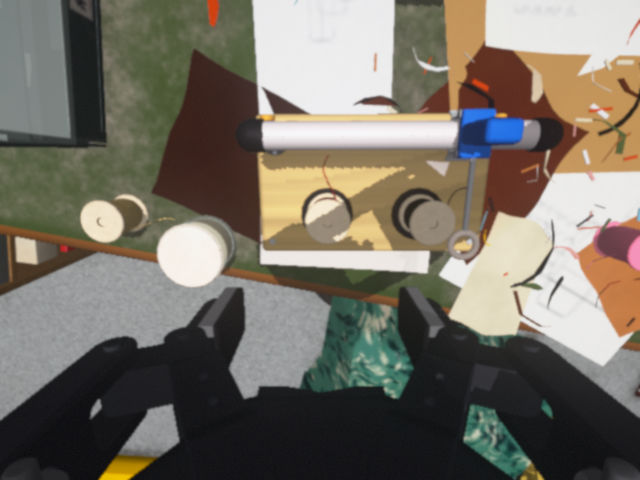

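View pics/s6c.png

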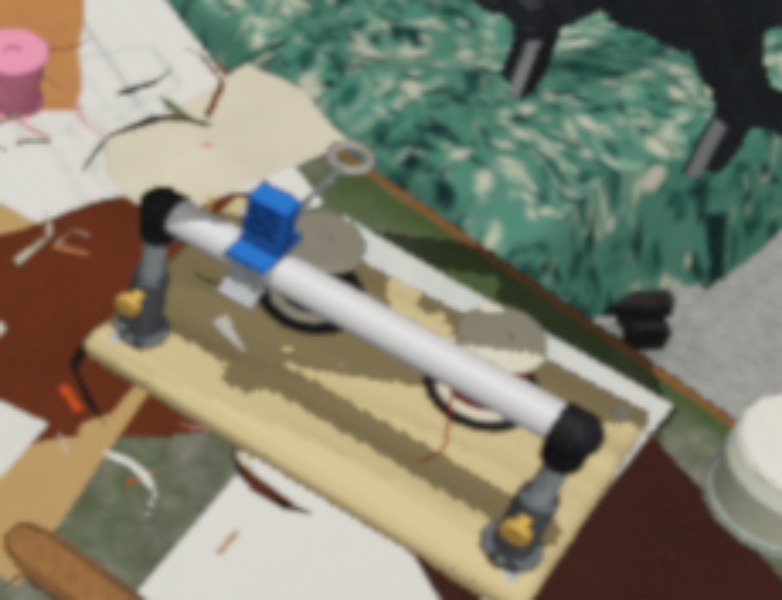

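Run:
```python
from h import *
w=load('w6')['color']
cv2.imwrite('pics/w6c.png',cv2.resize(w[95:265,235:565],None,fx=2.4,fy=2.4,interpolation=cv2.INTER_CUBIC))
cv2.imwrite('pics/w6d.png',cv2.resize(w[180:255,290:470],None,fx=4.4,fy=4.4,interpolation=cv2.INTER_CUBIC))
print(row([.42,.25,.23],122.3),row([.4724,.2875,.2],122.3))
```

```text
[-13.2, 57.17, 0.2, -0.01, 0.01, -4.25] [-19.06, 59.84, 3.21, -0.01, 0.01, -4.25]
```

View pics/w6c.png

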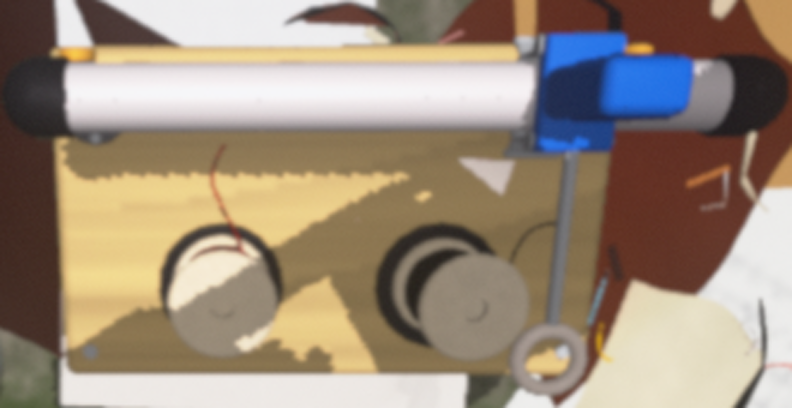

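View pics/w6d.png

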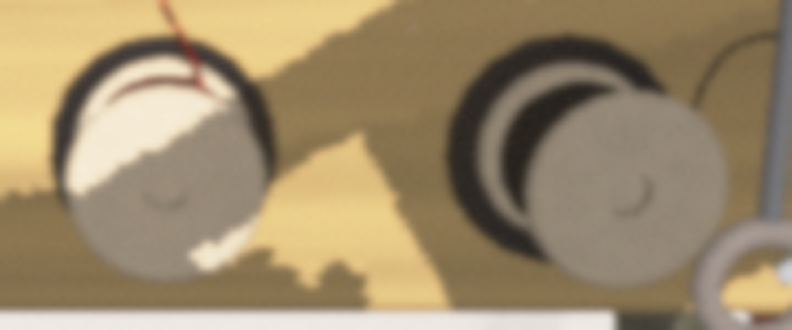

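Run:
```python
from h import *
w=load('w6')
D=lambda x,y:[290+x/4.4-.4,180+y/4.4-.4]; C=lambda x,y:[235+x/2.4-.3,95+y/2.4-.3]
r=onz(w,[D(166.5,181)],.070)[0];s=onz(w,[D(164,146)],.022)[0];b=onz(w,[D(626,188)],.070)[0]
print('red top',r,'saucer',s,'black',b)
a=np.radians(101.05);ly=-np.array([np.cos(a),np.sin(a)]);lx=np.array([-ly[1]*-1*-1, 0]) 
lx=np.array([ly[1],-ly[0]]) ; print('lx',lx,'ly',ly)
L=lambda p:np.array([p[:2]@lx,p[:2]@ly])*1000
print('red-saucer local',L(r-s),'black-red',L(b-r))
for z in(.125,.135,.145):
  e=onz(w,[C(80,64),C(80,130),C(520,64),C(520,130)],z); print(z,L((e[0]+e[1])/2-s),L((e[2]+e[3])/2-s))
  print('  eye',L(onz(w,[C(549,358)],z+.014)[0]-s))
```

```text
red top [ 0.39861411 -0.33393194  0.07      ] saucer [ 0.3996073  -0.33390196  0.022     ] black [ 0.38088161 -0.23569778  0.07      ]
lx [-0.9814603  -0.19166555] ly [ 0.19166555 -0.9814603 ]
red-saucer local [ 0.98051602 -0.16092982] black-red [ -1.42435586 -99.81164451]
0.125 [76.50144657 44.52225887] [ 76.38108356 -90.32530559]
  eye [  -2.52004347 -102.40455282]
0.135 [76.04995431 42.90340799] [ 75.9342942  -86.67530359]
  eye [  0.26858687 -98.04405583]
0.145 [75.59846205 41.28455711] [ 75.48750485 -83.0253016 ]
  eye [  3.05721721 -93.68355883]
```

apply_moves([
  [-19, 59.8, 1.2, 0, 0, -4.25],
  [-19, 59.8, 1.2, 0, 0, -4.25],
  [-19, 59.8, 1.2, 0, 0, -4.25],
  [-19, 59.8, 1.2, 0, 0, -4.25],
  [-19, 59.8, 1.2, 0, 0, -4.25],
  [-19, 59.8, 1.2, 0, 0, -4.25],
  [-19, 59.8, 1.2, 0, 0, -4.25],
  [-19, 59.8, 1.2, 0, 0, -4.25],
  [-19, 59.8, 1.2, 0, 0, -4.25],
  [-19, 59.8, 1.2, 0, 0, -4.25],
  [-19, 59.8, 1.2, 0, 0, -4.25],
  [-19, 59.8, 1.2, 0, 0, -4.25],
  [-19, 59.8, 1.2, 0, 0, -4.25],
  [-19, 59.8, 1.2, 0, 0, -4.25],
  [-19, 59.8, 1.2, 0, 0, -4.25],
  [-19, 59.8, 1.2, 0, 0, -4.25],
  [-19, 59.8, 1.2, 0, 0, -4.25],
])

```text
t: 10.6
tool_pos: [0.4717, 0.2857, 0.2196]
tool_rot: [-0.872, 3.018, -0.001]
contact_force: [0.1, 0.3, 0.5]
opening: 0.0684
```

Run:
```python
from h import *
grab('wrist','w7');grab('top','top7');st()
t=load('top7')['color']
cv2.imwrite('pics/t7c.png',cv2.resize(t[180:290,400:560],None,fx=5,fy=5,interpolation=cv2.INTER_CUBIC))
```

```text
t 10.7 p [0.472  0.286  0.2201] yaw_y 122.23 z [ 1.e-03 -4.e-04 -1.e+00] q [ 0.41 -0.12  1.8  -0.    1.46 -1.72] F [ 0.6 -0.3  0.8] op 0.0686
```

View pics/w7.png

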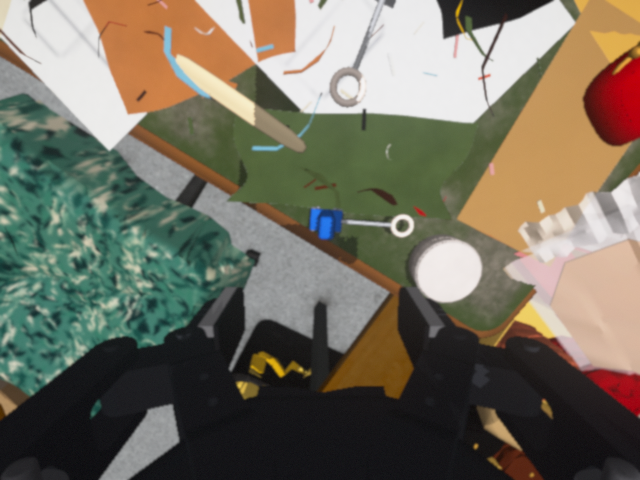

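View pics/t7c.png

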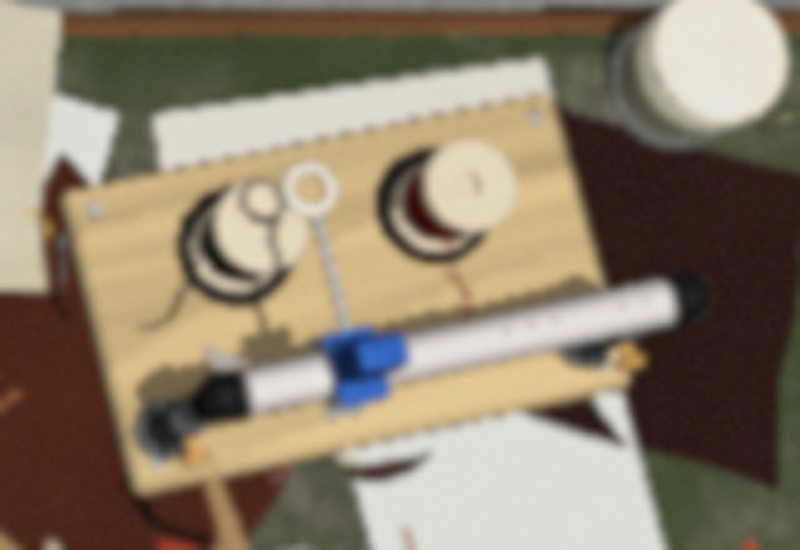

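Run:
```python
from h import *
w=load('w7')
cv2.imwrite('pics/w7c.png',cv2.resize(w['color'][190:260,295:425],None,fx=6,fy=6,interpolation=cv2.INTER_CUBIC))
t=load('top7')
hsv=cv2.cvtColor(t['color'],cv2.COLOR_BGR2HSV)
D=lambda x,y:[400+x/5-.4,180+y/5-.4]
print('red top via top',onz(t,[D(468,187)],.070),'saucer',onz(t,[D(435,204)],.022),'eye ring outer px B/A: top0')
```

```text
red top via top [[ 0.39823371 -0.33572826  0.07      ]] saucer [[ 0.40069936 -0.33657722  0.022     ]] eye ring outer px B/A: top0
```

View pics/w7c.png

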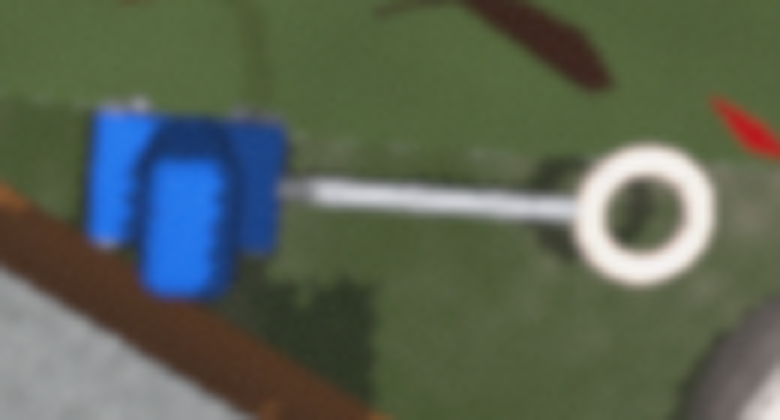

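Run:
```python
from h import *
w=load('w7');t=load('top0');s=load('scene0')
D=lambda x,y:[295+x/6-.42,190+y/6-.42]
e=onz(w,[D(644,214),D(573,214),D(715,214)],.0305);print('eye',e[0],'ring',np.linalg.norm(e[1]-e[2]))
k=onz(w,[D(95,108),D(290,122),D(275,252),D(90,245)],.0329);print('crown c',k.mean(0),[np.linalg.norm(k[i]-k[(i+1)%4]).round(4) for i in range(4)])
f=onz(w,[D(187,228),D(143,228),D(232,228),D(187,158),D(187,298)],.0695);print('fin',f[0],np.linalg.norm(f[1]-f[2]),np.linalg.norm(f[3]-f[4]))
for q in(k.mean(0),f[0]):
  v=q-e[0];print(np.linalg.norm(v[:2]),'yaw lx',np.degrees(np.arctan2(v[1],v[0])))
G=lambda x,y:[180+x/4-.4,170+y/4-.4]
print('top: eye',onz(t,[G(70,162)],.0305),'fin',onz(t,[G(172,80)],.0695))
H=lambda x,y:[200+x/4-.4,150+y/4-.4]
print('scene: eye',onz(s,[H(252,100)],.0305),'fin',onz(s,[H(361,76)],.0695))
c=t['color'];cv2.imwrite('pics/t0g.png',cv2.resize(c[180:225,185:245],None,fx=12,fy=12,interpolation=cv2.INTER_CUBIC))
```

```text
eye [0.43199651 0.35896708 0.0305    ] ring 0.024244623383159282
crown c [0.46845927 0.28979144 0.0329    ] [np.float64(0.0327), np.float64(0.0224), np.float64(0.0315), np.float64(0.0235)]
fin [0.4685966  0.28920866 0.0695    ] 0.013430838409874288 0.021615789995669793
0.07819720568675473 yaw lx -62.20610421822918
0.07877692417365104 yaw lx -62.315390532923104
top: eye [[0.43118123 0.35489528 0.0305    ]] fin [[0.46941168 0.28711708 0.0695    ]]
scene: eye [[0.43292941 0.35831735 0.0305    ]] fin [[0.4714003  0.28976231 0.0695    ]]
```

View pics/t0g.png

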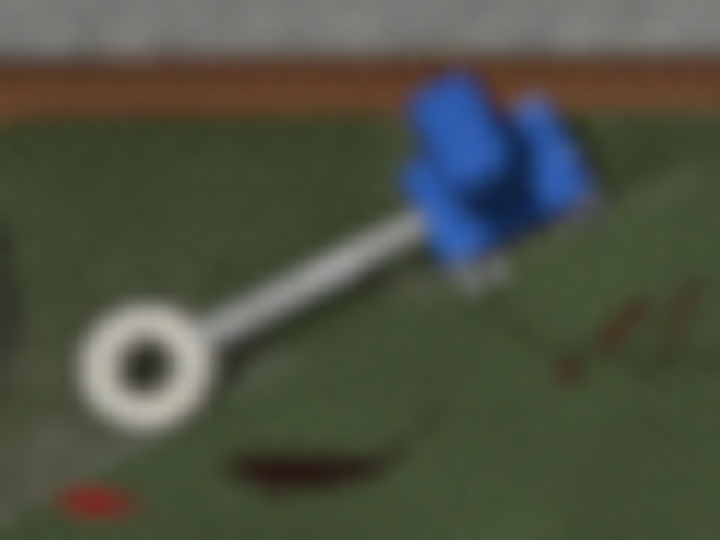

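Run:
```python
from h import *
print(row([.4705,.2883,.1],117.8),row([.4705,.2883,.037],117.8))
```

```text
[0.01, 0.29, 12.01, -0.01, 0.01, 0.89] [0.01, 0.29, 18.31, -0.01, 0.01, 0.89]
```

apply_moves([
  [0, 0.3, 5, 0, 0, 0.9],
  [0, 0.3, 9, 0, 0, 0.9],
  [0, 0.3, 12, 0, 0, 0.9],
  [0, 0.3, 12, 0, 0, 0.9],
  [0, 0.3, 12, 0, 0, 0.9],
])

```text
t: 11.2
tool_pos: [0.4707, 0.2881, 0.1006]
tool_rot: [-0.751, 3.049, -0.001]
contact_force: [-0.2, 0.7, 0.1]
opening: 0.0681
```

Run:
```python
from h import *
grab('wrist','w8');st();print(row([.4705,.2883,.037],117.8))
```

```text
t 11.25 p [0.4718 0.2886 0.1022] yaw_y 117.69 z [ 3.7e-03  8.0e-04 -1.0e+00] q [ 0.41 -0.    1.9  -0.    1.25 -1.64] F [0.3 0.7 0.2] op 0.0686
[0.15, 0.03, 6.52, -0.01, 0.04, -0.02]
```

View pics/w8.png

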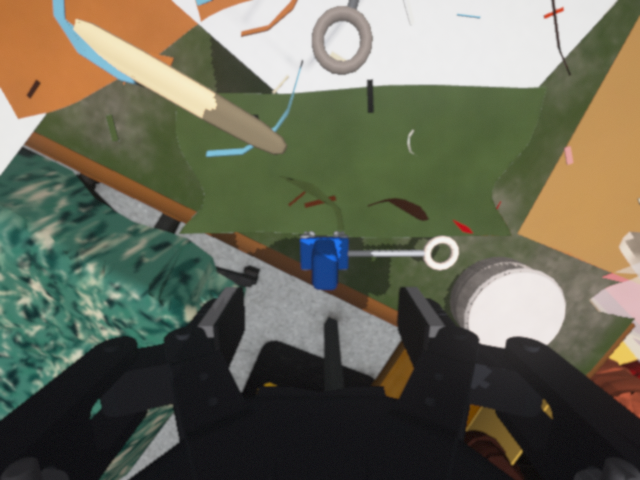

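Run:
```python
from h import *
t=load('top0');w=load('w8')
tin=onz(t,[[168,205.5]],.036)[0];print('tin',tin, np.linalg.norm(tin[:2]-[.4705,.2883]))
a=np.radians(117.8);print('along jaw',(tin[:2]-[.4705,.2883])@[np.cos(a),np.sin(a)],'across',(tin[:2]-[.4705,.2883])@[-np.sin(a),np.cos(a)])
print('fin by w8',onz(w,[[325,273]],.0695))
```

```text
tin [0.44211518 0.42398207 0.036     ] 0.13861933804597107
along jaw 0.13326007442277532 across -0.03817163141836592
fin by w8 [[0.46847903 0.28994772 0.0695    ]]
```

apply_moves([
  [0.1, 0, 3, 0, 0.04, 0],
  [0.1, 0, 5, 0, 0.04, 0],
  [0.1, 0, 6, 0, 0.04, 0],
  [0.1, 0, 6.4, 0, 0.04, 0],
  [0.1, 0, 6.4, 0, 0.04, 0],
])

```text
t: 11.75
tool_pos: [0.472, 0.2886, 0.0393]
tool_rot: [-0.751, 3.048, -0.001]
contact_force: [0.1, 0.8, 0.2]
opening: 0.068
```

Run:
```python
from h import *
grab('wrist','w9');st();print(row([.4705,.2883,.037],117.8))
```

```text
t 11.8 p [0.4722 0.2887 0.0397] yaw_y 117.69 z [ 2.9e-03  2.0e-04 -1.0e+00] q [ 0.41  0.08  1.92 -0.    1.13 -1.64] F [ 0.2 -0.5 -0.1] op 0.068
[0.17, 0.04, 0.27, -0.01, 0.03, -0.02]
```

View pics/w9.png

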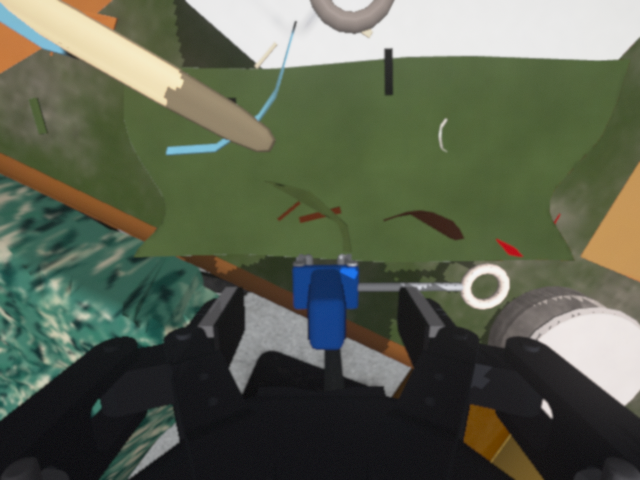

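Run:
```python
from h import *
w=load('w9');P,R=pose()
pts=[P+R.apply([x,y,-(.0695-P[2])]) for x,y in((0,0),(.011,.007),(-.011,.007),(-.011,-.007),(.011,-.007))]
print(proj(w,pts).round(1))
cv2.imwrite('pics/w9c.png',cv2.resize(w['color'][250:370,260:390],None,fx=5,fy=5,interpolation=cv2.INTER_CUBIC))
```

```text
[[319.8 332.5]
 [338.6 306. ]
 [337.8 357.8]
 [301.9 357.8]
 [300.9 306.1]]
```

View pics/w9c.png

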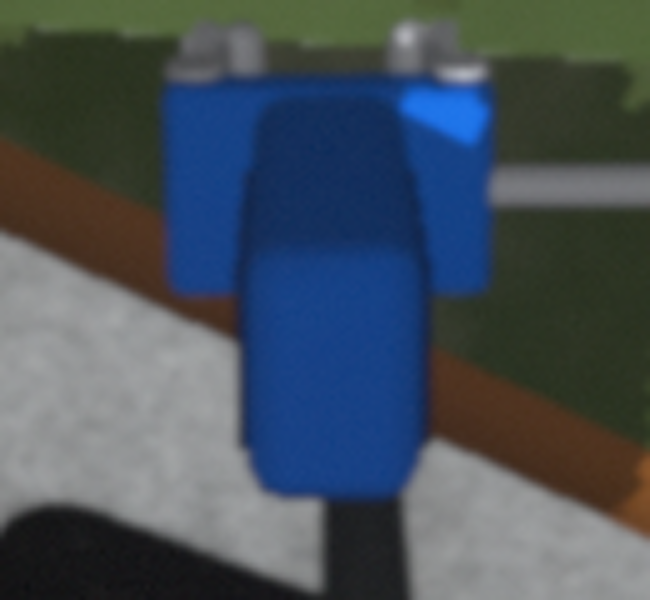

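apply_moves([
  [0.25, 0.2, 0.3, 0, 0.03, 0],
  [0.25, 0.2, 0.3, 0, 0.03, 0],
  [0.25, 0.2, 0.3, 0, 0.03, 0],
])

```text
t: 12.1
tool_pos: [0.4693, 0.2895, 0.0372]
tool_rot: [-0.752, 3.049, -0.002]
contact_force: [0.6, -0.1, -0.6]
opening: 0.0681
```

apply_moves([
  [0, 0, 0, 0, 0, 0],
  [0, 0, 0, 0, 0, 0],
  [0, 0, 0, 0, 0, 0],
  [0, 0, 0, 0, 0, 0],
  [0, 0, 0, 0, 0, 0],
  [0, 0, 0, 0, 0, 0],
], grip=1, squeeze=70)

```text
t: 12.7
tool_pos: [0.4694, 0.2895, 0.0373]
tool_rot: [-0.752, 3.049, -0.002]
contact_force: [-0.8, -0.9, 1.0]
opening: 0.0131
```

Run:
```python
from h import *
grab('wrist','w10');st()
```

```text
t 12.75 p [0.4694 0.2895 0.0373] yaw_y 117.71 z [ 1.6e-03 -7.0e-04 -1.0e+00] q [ 0.42  0.08  1.93 -0.    1.13 -1.64] F [-0.9 -0.   1.7] op 0.0131
```

View pics/w10.png

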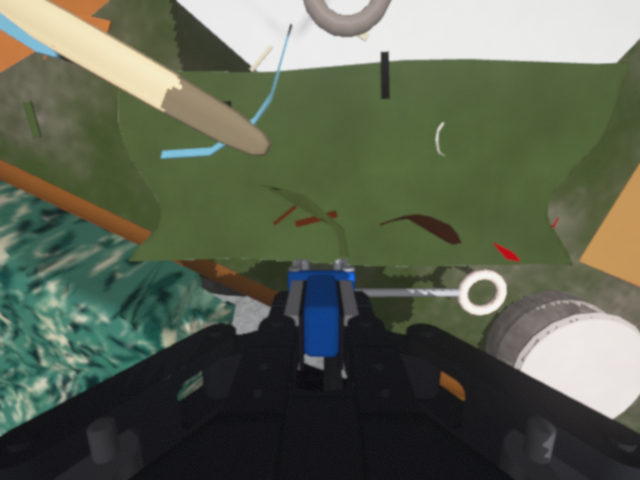

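Run:
```python
from h import *
w=load('w10');P,R=pose()
e=onz(w,[[482.5,291.7]],.0305)[0];print('eye tool',R.inv().apply(e-P))
print('TCP up px',proj(w,[P+R.apply([0,0,-(.0695-P[2])])]))
cv2.imwrite('pics/w10c.png',cv2.resize(w['color'][250:370,260:390],None,fx=5,fy=5,interpolation=cv2.INTER_CUBIC))
print(row([.47,.29,.24],117.7),row([.324,-.3507,.24],11.05))
```

```text
eye tool [0.00036232 0.07931058 0.00674172]
TCP up px [[319.70661435 334.73507577]]
[-0.1, -0.01, -20.27, -0.02, 0.01, 0.0] [42.62, -49.95, -20.25, -0.02, 0.0, -14.67]
```

View pics/w10c.png

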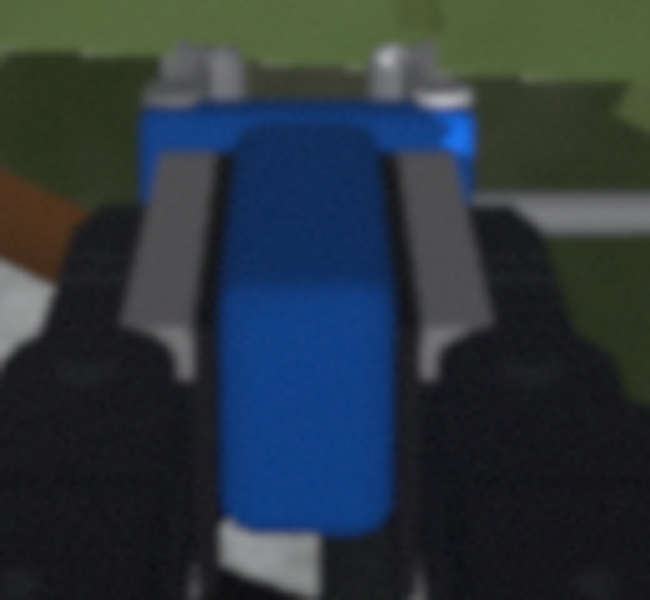

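apply_moves([
  [0, 0, -1, 0, 0, 0],
  [0, 0, -5, 0, 0, 0],
  [0, 0, -10, 0, 0, 0],
  [0, 0, -15, 0, 0, 0],
  [0, 0, -20, 0, 0, 0],
  [0, 0, -22.3, 0, 0, 0],
  [0, 0, -22.3, 0, 0, 0],
])

```text
t: 13.45
tool_pos: [0.4711, 0.2907, 0.2668]
tool_rot: [-0.75, 3.039, 0.001]
contact_force: [-0.0, 0.3, -0.9]
opening: 0.0133
```

Run:
```python
from h import *
st()
P,R=pose();print(R.inv().apply(np.array([.324,-.3507,.26])-P)*100,(R.inv()*downR(11.05)).as_rotvec()/np.radians(5))
```

```text
t 13.45 p [0.4711 0.2907 0.2668] yaw_y 117.71 z [ 0.0111  0.0037 -0.9999] q [ 0.42 -0.14  1.74 -0.    1.53 -1.64] F [-0.   0.3 -0.9] op 0.0133
[ 42.85756039 -49.93991982   0.28273547] [ 0.10772542  0.11181642 21.33179467]
```

apply_moves([
  [42.8, -49.9, 0.3, 0.1, 0.1, 21.3],
  [42.8, -49.9, 0.3, 0.1, 0.1, 21.3],
  [42.8, -49.9, 0.3, 0.1, 0.1, 21.3],
  [42.8, -49.9, 0.3, 0.1, 0.1, 21.3],
  [42.8, -49.9, 0.3, 0.1, 0.1, 21.3],
  [42.8, -49.9, 0.3, 0.1, 0.1, 21.3],
  [42.8, -49.9, 0.3, 0.1, 0.1, 21.3],
  [42.8, -49.9, 0.3, 0.1, 0.1, 21.3],
  [42.8, -49.9, 0.3, 0.1, 0.1, 21.3],
  [42.8, -49.9, 0.3, 0.1, 0.1, 21.3],
  [42.8, -49.9, 0.3, 0.1, 0.1, 21.3],
  [42.8, -49.9, 0.3, 0.1, 0.1, 21.3],
  [42.8, -49.9, 0.3, 0.1, 0.1, 21.3],
  [42.8, -49.9, 0.3, 0.1, 0.1, 21.3],
  [42.8, -49.9, 0.3, 0.1, 0.1, 21.3],
  [42.8, -49.9, 0.3, 0.1, 0.1, 21.3],
  [42.8, -49.9, 0.3, 0.1, 0.1, 21.3],
  [42.8, -49.9, 0.3, 0.1, 0.1, 21.3],
  [42.8, -49.9, 0.3, 0.1, 0.1, 21.3],
])

```text
t: 15.35
tool_pos: [0.3248, -0.3493, 0.26]
tool_rot: [1.991, 2.429, 0.001]
contact_force: [-0.1, -0.3, -0.3]
opening: 0.013
```

Run:
```python
from h import *
grab('wrist','w11');grab('scene','scene11');st()
c=load('scene11')['color'];cv2.imwrite('pics/s11c.png',cv2.resize(c[180:440,330:600],None,fx=2.6,fy=2.3))
```

```text
t 15.45 p [ 0.3246 -0.3496  0.2601] yaw_y 11.27 z [ 1.3e-03 -3.0e-04 -1.0e+00] q [-0.98 -0.33  1.91  0.    1.56 -1.18] F [ 0.6 -1.  -0.2] op 0.0133
```

View pics/w11.png

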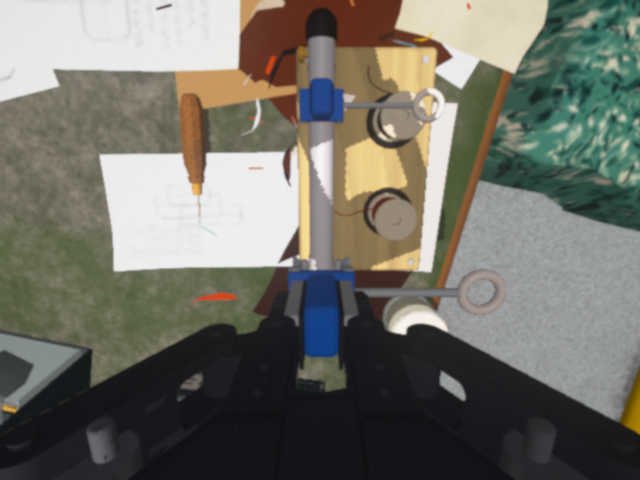

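View pics/s11c.png

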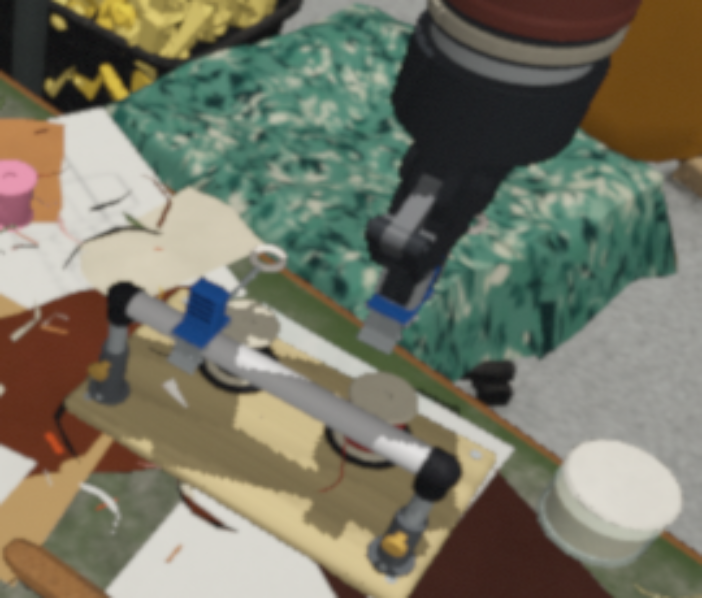

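Run:
```python
from h import *
w=load('w11');c=w['color']
cv2.imwrite('pics/w11c.png',cv2.resize(c[110:290,280:440],None,fx=4,fy=4,interpolation=cv2.INTER_CUBIC))
```

```text
(no output)
```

View pics/w11c.png

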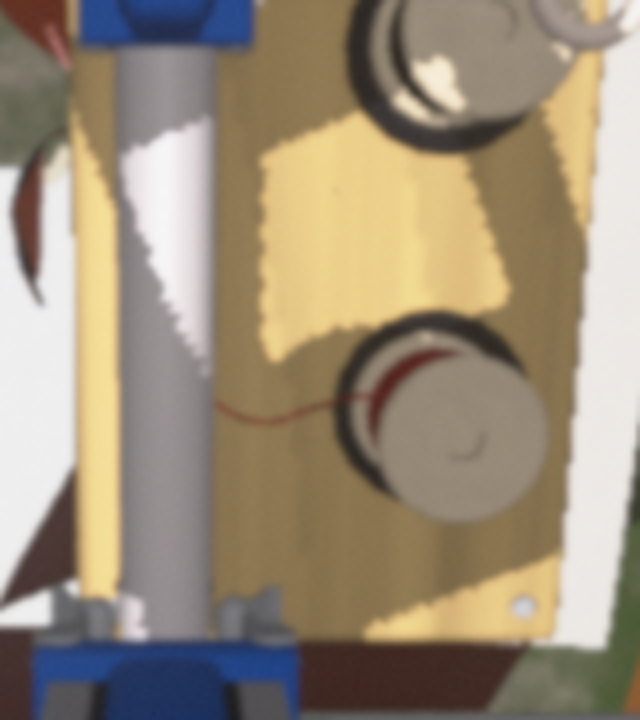

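Run:
```python
from h import *
w=load('w11');P,R=pose()
D=lambda x,y:[280+x/4-.4,110+y/4-.4]
for z in(.13,.137):
  e=onz(w,[D(166,80),D(166,560)],z);print('rail tool',R.inv().apply(e-P).round(4))
r=onz(w,[D(461,436)],.070);print('red top tool',R.inv().apply(r-P).round(4))
ey=onz(w,[[482.5,291.7]],P[2]-.0068);print('eye tool',R.inv().apply(ey-P).round(4))
print('ref spool .4001,-.336 tool',R.inv().apply(np.array([[.4001,-.336,.07]])-P).round(4))
print('ref rail pt',R.inv().apply(np.array([[.324,-.3507,.07]])-P).round(4))
```

```text
rail tool [[ 0.0846  0.0003  0.13  ]
 [-0.0132  0.0002  0.1301]]
rail tool [[ 0.0841  0.0003  0.123 ]
 [-0.0112  0.0002  0.1231]]
red top tool [[0.0022 0.0756 0.1902]]
eye tool [[0.0013 0.0791 0.0069]]
ref spool .4001,-.336 tool [[-0.0013  0.0764  0.1902]]
ref rail pt [[-0.0009 -0.0011  0.1901]]
```

apply_moves([
  [0, 0, 3, 0, 0, 0],
  [0, 0, 5, 0, 0, 0],
  [0, 0, 6.5, 0, 0, 0],
  [0, 0, 7.2, 0, 0, 0],
  [0, 0, 7.2, 0, 0, 0],
  [0, 0, 7.2, 0, 0, 0],
])

```text
t: 16.05
tool_pos: [0.3251, -0.3501, 0.189]
tool_rot: [1.991, 2.427, 0.0]
contact_force: [0.2, 0.4, -1.0]
opening: 0.013
```

Run:
```python
from h import *
grab('wrist','w12');grab('scene','scene12');grab('top','top12');st()
c=load('scene12')['color'];cv2.imwrite('pics/s12c.png',cv2.resize(c[230:390,380:540],None,fx=4.5,fy=3.7,interpolation=cv2.INTER_CUBIC))
c=load('top12')['color'];cv2.imwrite('pics/t12c.png',cv2.resize(c[180:290,400:560],None,fx=5,fy=5,interpolation=cv2.INTER_CUBIC))
```

```text
t 16.2 p [ 0.3252 -0.3503  0.1894] yaw_y 11.27 z [ 0.0026 -0.0022 -1.    ] q [-0.98 -0.28  1.99  0.    1.43 -1.18] F [ 0.3 -0.1 -0.9] op 0.0133
```

View pics/w12.png

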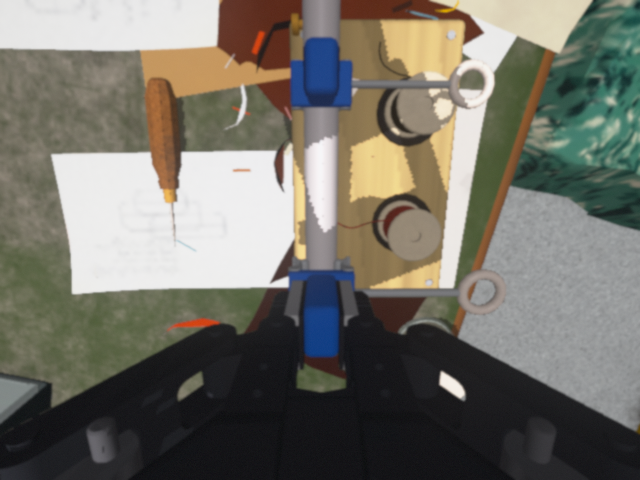

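View pics/s12c.png

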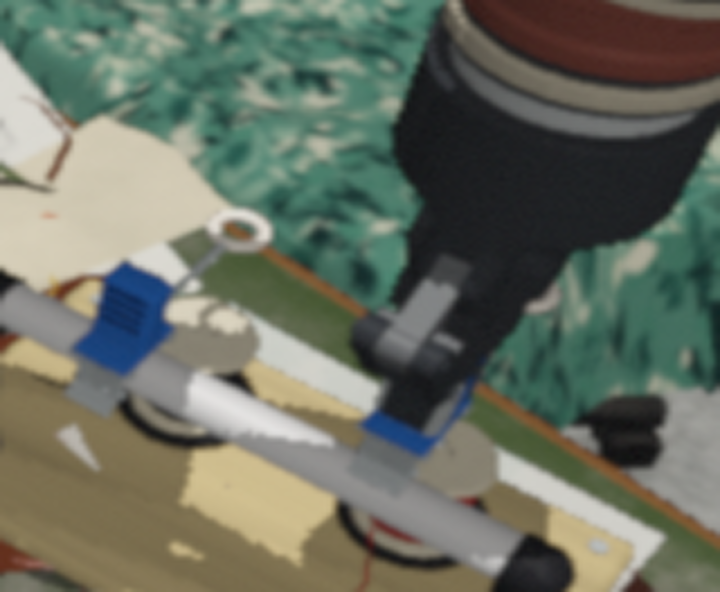

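View pics/t12c.png

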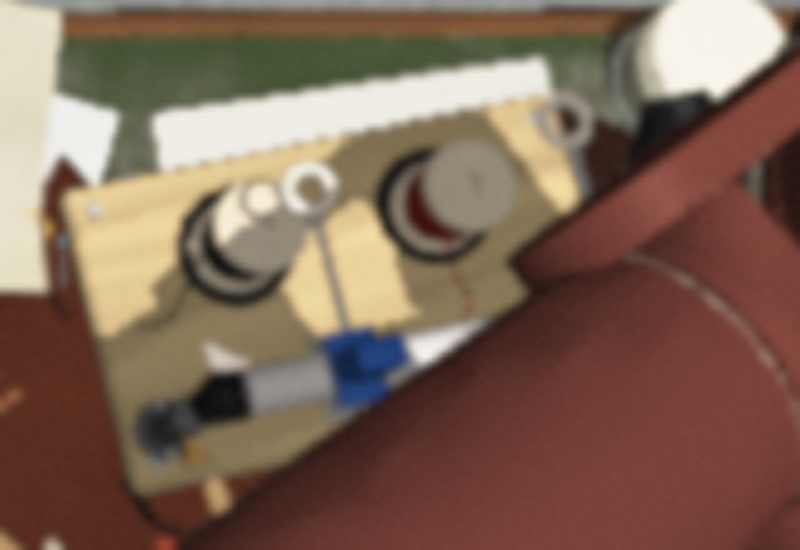

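Run:
```python
from h import *
t=load('top12');w=load('w12');P,R=pose()
D=lambda x,y:[400+x/5-.4,180+y/5-.4]
f=lambda p:(R.inv().apply(p-P)*1000).round(1)
print('top eye',f(onz(t,[D(564,120)],P[2]-.0068)),'spool',f(onz(t,[D(468,187)],.07)),'saucer',f(onz(t,[D(434,204)],.022)))
e=tri(t,D(564,120),w,[482.3,291.3]);print('tri eye',f(e[0]),e)
r=tri(t,D(468,187),w,[413.5,233]);print('tri red',f(r[0]),r)
print('wrist eye',f(onz(w,[[482.3,291.3]],P[2]-.0068)),'spool',f(onz(w,[[413.5,233]],.07)))
cv2.imwrite('pics/w12c.png',cv2.resize(w['color'][30:310,280:520],None,fx=2.14,fy=2.14,interpolation=cv2.INTER_CUBIC))
```

```text
top eye [[-2.3 77.3  7. ]] spool [[  0.3  74.3 119.5]] saucer [[ -0.4  76.5 167.5]]
tri eye [ 1.9 76.2  1.7] (array([ 0.39953311, -0.33345767,  0.18783195]), np.float64(0.0034030368324671524))
tri red [  7.   71.5 104.4] (array([ 0.3941603 , -0.32969196,  0.08504924]), np.float64(0.0016080465462077428))
wrist eye [[ 1.5 78.5  7. ]] spool [[  3.9  75.1 119.5]]
```

View pics/w12c.png

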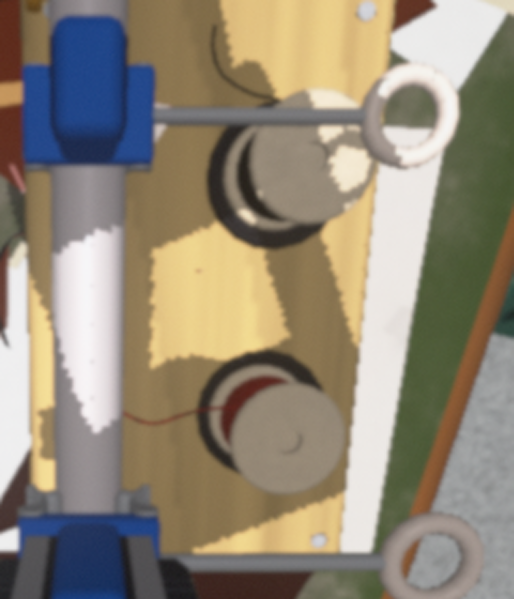

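Run:
```python
from h import *
w=load('w12');P,R=pose();f=lambda p:(R.inv().apply(p-P)*1000).round(1)
print(f(onz(w,[[321.4,170],[320.9,255]],.133)))
yx=P+R.apply([.0025,0,0]); print(row([yx[0],yx[1],.178],11.2))
```

```text
[[57.1  0.2 56.2]
 [ 4.8 -0.2 56.4]]
[0.25, -0.0, 1.14, 0.02, 0.03, 0.01]
```

apply_moves([
  [0.25, 0, 0.5, 0.02, 0.03, 0],
  [0.25, 0, 1, 0.02, 0.03, 0],
  [0.25, 0, 1, 0.02, 0.03, 0],
  [0.25, 0, 1, 0.02, 0.03, 0],
])

```text
t: 16.6
tool_pos: [0.3246, -0.3476, 0.179]
tool_rot: [-1.992, -2.429, -0.001]
contact_force: [0.8, 0.7, -1.1]
opening: 0.0133
```

Run:
```python
from h import *
grab('wrist','w13');grab('top','top13');st();P,R=pose()
t=load('top13');cv2.imwrite('pics/t13c.png',cv2.resize(t['color'][180:290,400:560],None,fx=5,fy=5,interpolation=cv2.INTER_CUBIC))
w=load('w13');cv2.imwrite('pics/w13c.png',cv2.resize(w['color'][190:310,290:530],None,fx=3.3,fy=3.3,interpolation=cv2.INTER_CUBIC))
```

```text
t 16.7 p [ 0.3247 -0.3479  0.1794] yaw_y 11.27 z [ 3.e-04  0.e+00 -1.e+00] q [-0.98 -0.28  2.01  0.    1.42 -1.17] F [-0.  -0.7 -1. ] op 0.0129
```

View pics/w13c.png

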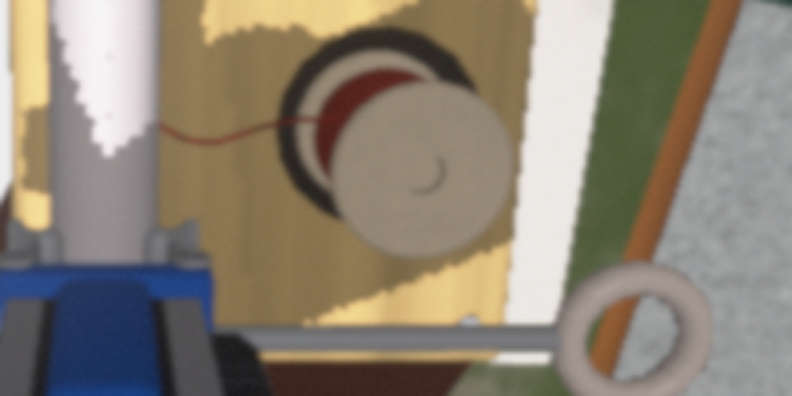

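View pics/t13c.png

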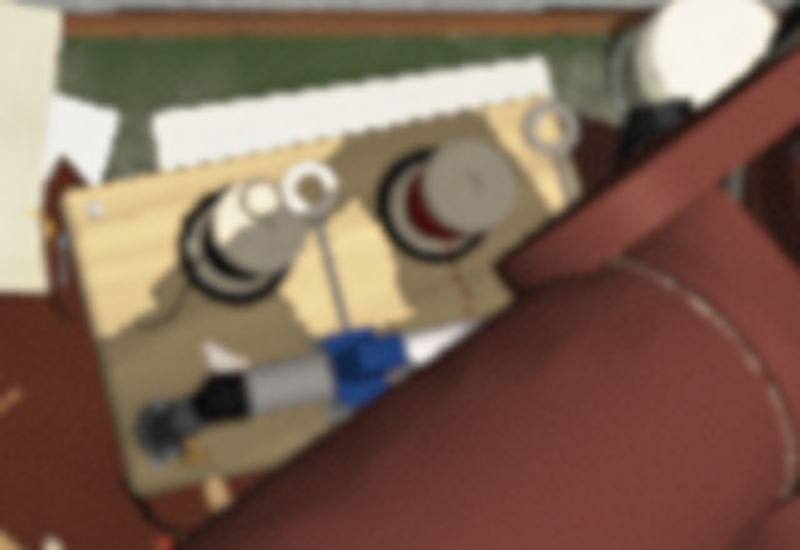

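Run:
```python
from h import *
t=load('top13');w=load('w13');P,R=pose();f=lambda p:(R.inv().apply(p-P)*1000).round(1)
D=lambda x,y:[400+x/5-.4,180+y/5-.4];W=lambda x,y:[290+x/3.3-.35,190+y/3.3-.35]
print('top eye',f(onz(t,[D(550,131)],P[2]-.0068)),'spool',f(onz(t,[D(468.5,187)],.07)))
print('wrist eye',f(onz(w,[[482.3,291.3]],P[2]-.0068)),'spool',f(onz(w,[W(422,169)],.07)))
# stationary refs: black spool & existing guide eye (z axis+.014)
for z in(.130,.134,.138): print('exist eye',z,f(onz(t,[D(311,189)],z+.014)), 'black top',f(onz(t,[D(260,222)],.07)))
```

```text
top eye [[-2.  75.6  6.8]] spool [[ -2.7  74.4 109.4]]
wrist eye [[ 1.6 78.4  6.8]] spool [[  0.   75.8 109.4]]
exist eye 0.13 [[95.1 76.7 35.4]] black top [[ 97.2  78.4 109.4]]
exist eye 0.134 [[96.4 76.1 31.4]] black top [[ 97.2  78.4 109.4]]
exist eye 0.138 [[97.8 75.4 27.4]] black top [[ 97.2  78.4 109.4]]
```

apply_moves([
  [-0.05, 0, 0.3, 0, 0, 0],
  [-0.05, 0, 0.6, 0, 0, 0],
  [-0.05, 0, 0.6, 0, 0, 0],
])

```text
t: 17.0
tool_pos: [0.3246, -0.348, 0.1727]
tool_rot: [-1.992, -2.428, -0.001]
contact_force: [-0.3, 0.4, -1.1]
opening: 0.0134
```

apply_moves([
  [0, 0, 0.1, 0, 0, 0],
  [0, 0, 0.2, 0, 0, 0],
  [0, 0, 0.2, 0, 0, 0],
])

```text
t: 17.3
tool_pos: [0.3245, -0.348, 0.1705]
tool_rot: [-1.992, -2.428, -0.001]
contact_force: [-0.2, -0.4, 0.4]
opening: 0.0129
```

apply_moves([
  [0, 0, 0.1, 0, 0, 0],
  [0, 0, 0.2, 0, 0, 0],
  [0, 0, 0.2, 0, 0, 0],
])

```text
t: 17.6
tool_pos: [0.3245, -0.3479, 0.1683]
tool_rot: [-1.992, -2.428, -0.001]
contact_force: [0.3, 0.5, -0.4]
opening: 0.0132
```

apply_moves([
  [0, 0, 0.1, 0, 0, 0],
  [0, 0, 0.2, 0, 0, 0],
  [0, 0, 0.2, 0, 0, 0],
])

```text
t: 17.9
tool_pos: [0.3245, -0.3478, 0.1662]
tool_rot: [-1.992, -2.428, -0.001]
contact_force: [0.1, -0.9, -0.2]
opening: 0.0132
```

apply_moves([
  [0, 0, 0.1, 0, 0, 0],
  [0, 0, 0.2, 0, 0, 0],
  [0, 0, 0.2, 0, 0, 0],
])

```text
t: 18.2
tool_pos: [0.3248, -0.3485, 0.1658]
tool_rot: [1.992, 2.429, 0.0]
contact_force: [0.1, 0.7, 5.4]
opening: 0.0127
```

apply_moves([
  [0, 0, 0.2, 0, 0, 0],
  [0, 0, 0.3, 0, 0, 0],
  [0, 0, 0.3, 0, 0, 0],
])

```text
t: 18.5
tool_pos: [0.3253, -0.3497, 0.1654]
tool_rot: [1.991, 2.427, -0.003]
contact_force: [-1.6, 1.5, 9.6]
opening: 0.0131
```

Run:
```python
from h import *
grab('wrist','w14');grab('scene','scene14');st();P,R=pose()
t=load('scene14');cv2.imwrite('pics/s14c.png',cv2.resize(t['color'][280:390,400:520],None,fx=6,fy=5.4,interpolation=cv2.INTER_CUBIC))
w=load('w14');cv2.imwrite('pics/w14c.png',cv2.resize(w['color'][190:370,250:510],None,fx=3,fy=3,interpolation=cv2.INTER_CUBIC))
```

```text
t 18.6 p [ 0.3253 -0.3497  0.1654] yaw_y 11.27 z [ 0.0012 -0.0031 -1.    ] q [-0.98 -0.26  2.02 -0.    1.39 -1.17] F [-3.   1.1  8.8] op 0.013
```

View pics/w14c.png

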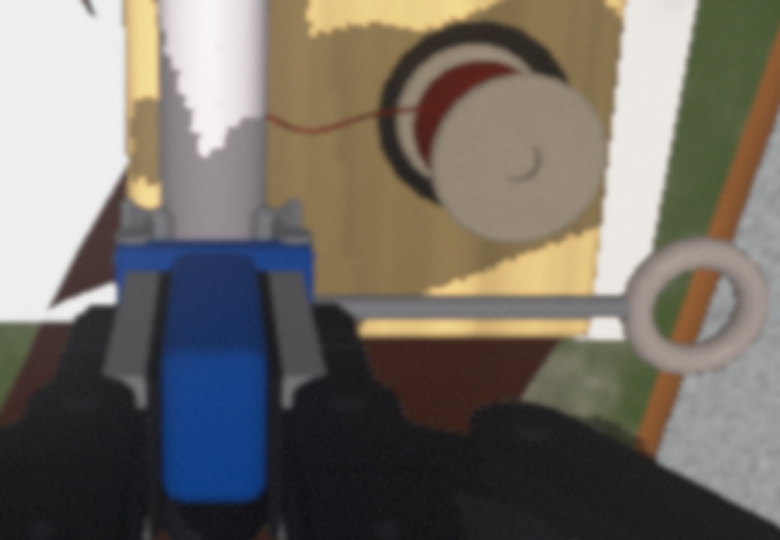

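View pics/s14c.png

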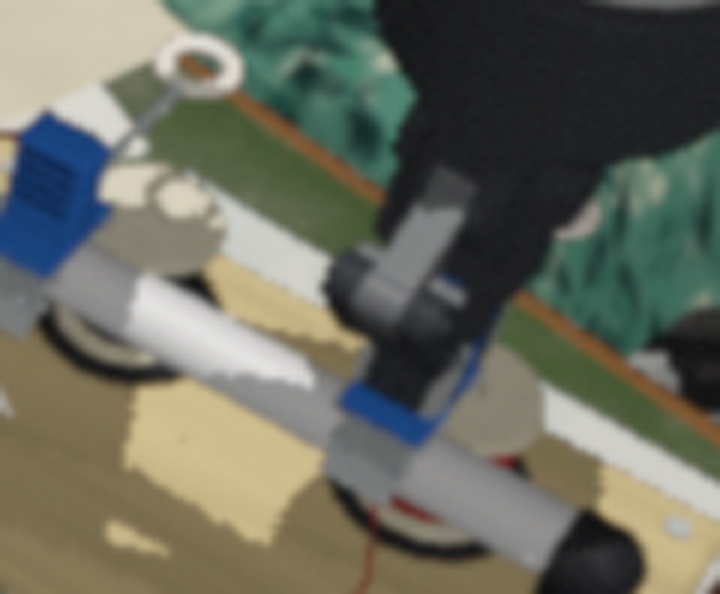

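Run:
```python
from h import *
print(row([.3246,-.3480,.1624],11.2))
```

```text
[0.18, -0.03, 0.3, 0.01, 0.04, 0.01]
```

apply_moves([
  [0.2, 0, 0.3, 0, 0.04, 0],
  [0.2, 0, 0.4, 0, 0.04, 0],
  [0.2, 0, 0.4, 0, 0.04, 0],
])

```text
t: 18.9
tool_pos: [0.3255, -0.3497, 0.1652]
tool_rot: [1.99, 2.425, -0.004]
contact_force: [-3.1, -0.1, 12.0]
opening: 0.0129
```

apply_moves([
  [0.2, 0, 0.4, 0, 0.04, 0],
  [0.2, 0, 0.5, 0, 0.04, 0],
  [0.2, 0, 0.5, 0, 0.04, 0],
])

```text
t: 19.2
tool_pos: [0.3258, -0.3502, 0.1643]
tool_rot: [1.988, 2.423, -0.006]
contact_force: [-3.3, -0.3, 12.4]
opening: 0.0127
```

Run:
```python
from h import *
st();o=ctrl.get_obs();print(np.round(o['wrist_torque'],2));print(row([.3246,-.3480,.1624],11.2))
```

```text
t 19.2 p [ 0.3258 -0.3502  0.1643] yaw_y 11.27 z [ 0.003  -0.0077 -1.    ] q [-0.98 -0.27  2.02 -0.    1.38 -1.17] F [-3.3 -0.3 12.4] op 0.0127
[-0.02  0.67 -0.01]
[0.24, -0.07, 0.19, 0.02, 0.09, 0.01]
```

apply_moves([
  [0.4, -0.25, 0.4, 0.04, 0.18, 0],
  [0.45, -0.25, 0.5, 0.04, 0.18, 0],
  [0.45, -0.25, 0.5, 0.04, 0.18, 0],
])

```text
t: 19.5
tool_pos: [0.3245, -0.3492, 0.1639]
tool_rot: [1.991, 2.427, 0.001]
contact_force: [1.2, -1.2, 11.9]
opening: 0.0131
```

Run:
```python
from h import *
st();o=ctrl.get_obs();print(np.round(o['wrist_torque'],2));print(row([.3240,-.3480,.1624],11.2))
```

```text
t 19.5 p [ 0.3245 -0.3492  0.1639] yaw_y 11.26 z [ 2.2e-03 -9.0e-04 -1.0e+00] q [-0.98 -0.27  2.02  0.    1.38 -1.18] F [ 1.2 -1.2 11.9] op 0.0131
[-0.21 -0.19 -0.04]
[0.13, -0.02, 0.15, 0.02, 0.02, 0.01]
```

apply_moves([
  [0.35, -0.1, 0.5, 0.04, 0.12, 0],
  [0.35, -0.1, 0.6, 0.04, 0.12, 0],
  [0.35, -0.1, 0.6, 0.04, 0.12, 0],
])

```text
t: 19.8
tool_pos: [0.3247, -0.349, 0.1627]
tool_rot: [1.992, 2.428, 0.002]
contact_force: [0.7, -1.3, 12.5]
opening: 0.0129
```

Run:
```python
from h import *
st();o=ctrl.get_obs();print(np.round(o['wrist_torque'],2));print(row([.3246,-.3480,.1624],11.2))
```

```text
t 19.8 p [ 0.3247 -0.349   0.1627] yaw_y 11.26 z [ 1.9e-03  4.0e-04 -1.0e+00] q [-0.98 -0.26  2.02  0.    1.38 -1.18] F [ 0.7 -1.3 12.5] op 0.0129
[-0.2  -0.12 -0.02]
[0.1, 0.01, 0.03, 0.02, 0.0, 0.01]
```

apply_moves([
  [0.35, -0.05, 0.5, 0.02, 0.1, 0],
  [0.35, -0.05, 0.6, 0.02, 0.1, 0],
  [0.35, -0.05, 0.6, 0.02, 0.1, 0],
])

```text
t: 20.1
tool_pos: [0.3249, -0.3485, 0.1606]
tool_rot: [1.992, 2.428, 0.003]
contact_force: [-1.4, -1.6, 10.7]
opening: 0.0132
```

Run:
```python
from h import *
st();print(row([.3246,-.3480,.1624],11.2))
```

```text
t 20.1 p [ 0.3249 -0.3485  0.1606] yaw_y 11.26 z [ 2.1e-03  9.0e-04 -1.0e+00] q [-0.98 -0.26  2.02  0.    1.38 -1.18] F [-1.4 -1.6 10.7] op 0.0132
[0.06, -0.02, -0.18, 0.03, -0.01, 0.01]
```

apply_moves([
  [0.2, -0.1, 0.4, 0.02, 0.05, 0],
  [0.2, -0.1, 0.5, 0.02, 0.05, 0],
  [0.2, -0.1, 0.5, 0.02, 0.05, 0],
])

```text
t: 20.4
tool_pos: [0.3245, -0.3484, 0.1578]
tool_rot: [1.992, 2.427, 0.003]
contact_force: [0.5, -1.6, 4.0]
opening: 0.0132
```

Run:
```python
from h import *
st();print(row([.3246,-.3480,.1624],11.2))
```

```text
t 20.4 p [ 0.3245 -0.3484  0.1578] yaw_y 11.25 z [ 2.5e-03  3.0e-04 -1.0e+00] q [-0.98 -0.26  2.03  0.    1.37 -1.18] F [ 0.5 -1.6  4. ] op 0.0132
[0.04, 0.02, -0.46, 0.03, 0.0, 0.01]
```

apply_moves([
  [0.05, 0, 0.3, 0.02, 0, 0],
  [0.05, 0, 0.4, 0.02, 0, 0],
  [0.05, 0, 0.4, 0.02, 0, 0],
])

```text
t: 20.7
tool_pos: [0.324, -0.347, 0.1518]
tool_rot: [-1.992, -2.427, -0.002]
contact_force: [1.3, -2.1, -6.3]
opening: 0.0131
```

Run:
```python
from h import *
st();print(row([.3246,-.3480,.1624],11.2))
```

```text
t 20.7 p [ 0.324  -0.347   0.1518] yaw_y 11.25 z [-2.0e-04  2.2e-03 -1.0e+00] q [-0.98 -0.26  2.03  0.    1.37 -1.17] F [ 1.3 -2.1 -6.3] op 0.0131
[-0.11, 0.04, -1.06, 0.0, -0.02, 0.01]
```

apply_moves([
  [-0.1, 0, 0.2, 0, 0, 0],
  [-0.1, 0, 0.3, 0, 0, 0],
  [-0.1, 0, 0.3, 0, 0, 0],
])

```text
t: 21.0
tool_pos: [0.3241, -0.3472, 0.1501]
tool_rot: [-1.99, -2.426, -0.005]
contact_force: [-2.3, 6.2, 8.8]
opening: 0.0131
```

Run:
```python
from h import *
st();print(row([.3246,-.3480,.1624],11.2))
```

```text
t 21.0 p [ 0.3241 -0.3472  0.1501] yaw_y 11.27 z [-0.0012  0.005  -1.    ] q [-0.98 -0.25  2.03  0.    1.36 -1.17] F [-2.3  6.2  8.8] op 0.0131
[-0.08, 0.03, -1.23, -0.0, -0.06, 0.01]
```

apply_moves([
  [0, 0, 0.3, 0, -0.03, 0],
  [0, 0, 0.5, 0, -0.03, 0],
  [0, 0, 0.5, 0, -0.03, 0],
])

```text
t: 21.3
tool_pos: [0.3244, -0.3474, 0.1499]
tool_rot: [-1.99, -2.427, -0.002]
contact_force: [-6.4, 10.9, 23.4]
opening: 0.0129
```

Run:
```python
from h import *
grab('wrist','w15');grab('top','top15');grab('scene','scene15');st();print(row([.3246,-.3480,.1624],11.2))
t=load('top15');cv2.imwrite('pics/t15c.png',cv2.resize(t['color'][180:290,400:560],None,fx=5,fy=5,interpolation=cv2.INTER_CUBIC))
w=load('w15');cv2.imwrite('pics/w15c.png',cv2.resize(w['color'][170:370,250:510],None,fx=3,fy=3,interpolation=cv2.INTER_CUBIC))
t=load('scene15');cv2.imwrite('pics/s15c.png',cv2.resize(t['color'][280:390,380:520],None,fx=5.4,fy=5.4,interpolation=cv2.INTER_CUBIC))
```

```text
t 21.45 p [ 0.3243 -0.3474  0.1499] yaw_y 11.29 z [-0.0015  0.0028 -1.    ] q [-0.98 -0.25  2.03  0.    1.36 -1.17] F [-6.6 10.6 23.4] op 0.0128
[-0.06, 0.01, -1.25, -0.01, -0.03, 0.02]
```

View pics/w15c.png

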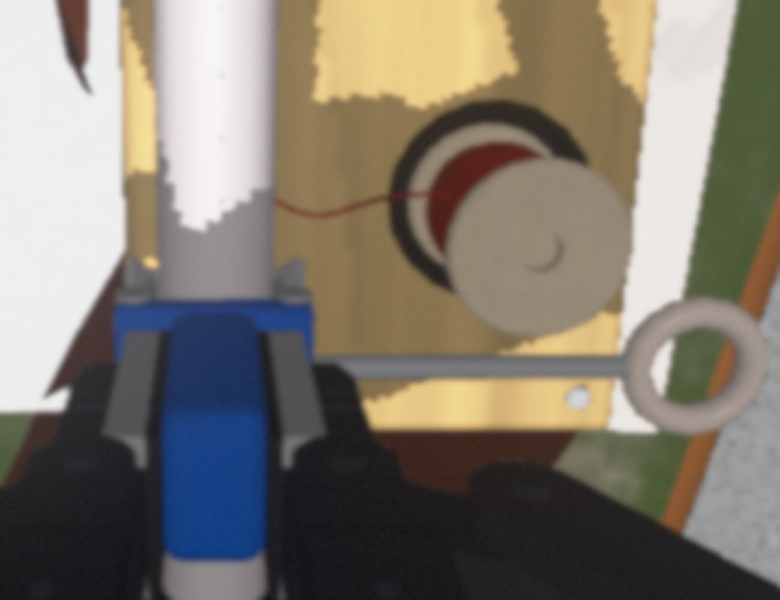

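View pics/s15c.png

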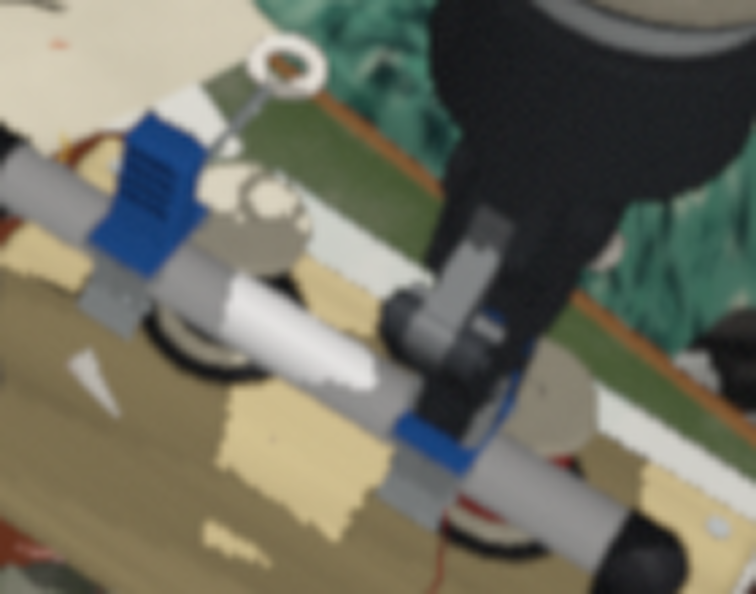

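View pics/t15c.png

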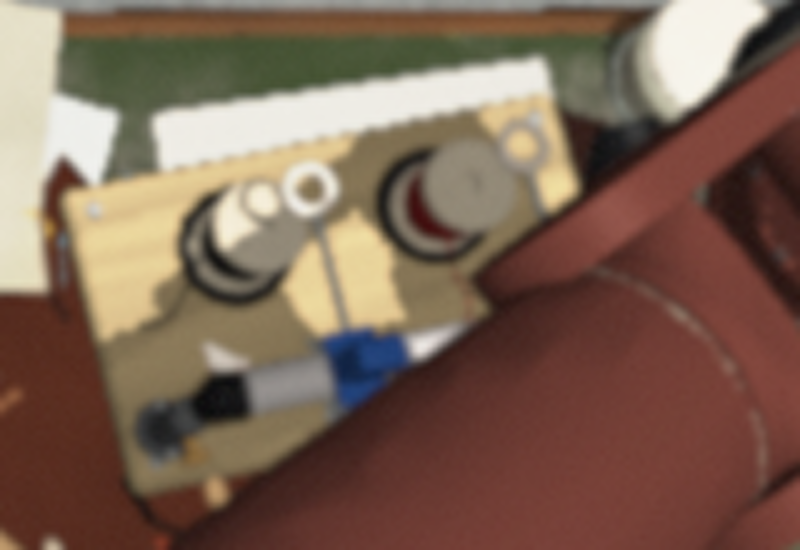

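Run:
```python
from h import *
t=load('top15');w=load('w15');P,R=pose();R=downR(11.1);f=lambda p:(R.inv().apply(p-P)*1000).round(1)
D=lambda x,y:[400+x/5-.4,180+y/5-.4];W=lambda x,y:[250+x/3-.35,170+y/3-.35]
print('top eye',f(onz(t,[D(523,144)],.143)),'spool',f(onz(t,[D(468.5,187)],.07)),'saucer',f(onz(t,[D(434,204)],.022)))
print('  existing eye',f(onz(t,[D(311,189)],.143)),'black',f(onz(t,[D(260,222)],.07)),'bsaucer',f(onz(t,[D(237,243)],.022)))
print('wrist eye',f(onz(w,[W(695.5,365)],.143)),'spool',f(onz(w,[W(537.5,245)],.07)))
cv2.imwrite('pics/t15d.png',cv2.resize(t['color'][200:250,430:515],None,fx=9,fy=9,interpolation=cv2.INTER_CUBIC))
```

```text
top eye [[-2.1 77.5  6.9]] spool [[-3.  74.7 79.9]] saucer [[ -3.6  77.1 127.9]]
  existing eye [[94.5 76.9  6.9]] black [[96.9 78.4 79.9]] bsaucer [[ 95.3  78.  127.9]]
wrist eye [[ 1.5 78.4  6.9]] spool [[ 0.3 75.6 79.9]]
```

View pics/t15d.png

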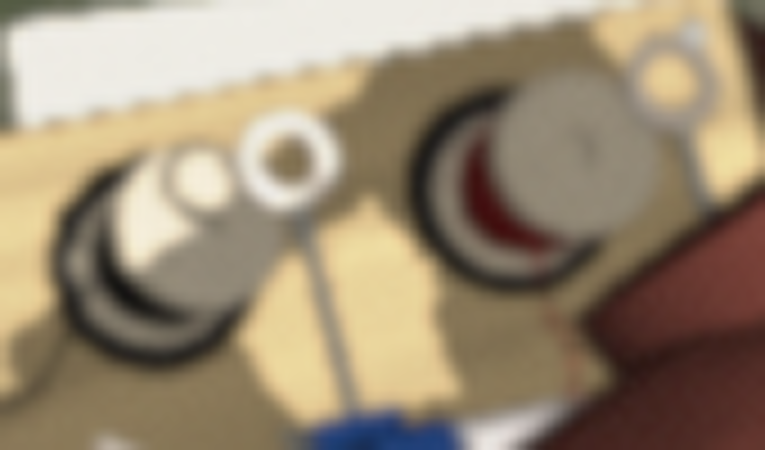

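apply_moves([
  [0, 0, 0.05, 0, 0, 0],
  [0, 0, 0.05, 0, 0, 0],
  [0, 0, 0.05, 0, 0, 0],
])

```text
t: 21.75
tool_pos: [0.3243, -0.3473, 0.1501]
tool_rot: [-1.99, -2.427, -0.002]
contact_force: [-1.6, 3.4, 6.3]
opening: 0.0127
```

apply_moves([
  [0, 0, 0, 0, 0, 0],
  [0, 0, 0, 0, 0, 0],
  [0, 0, 0, 0, 0, 0],
  [0, 0, 0, 0, 0, 0],
], grip=0.5)

```text
t: 22.15
tool_pos: [0.3242, -0.3472, 0.1497]
tool_rot: [-1.989, -2.426, -0.003]
contact_force: [-0.4, -0.4, 0.6]
opening: 0.0427
```

apply_moves([
  [0, 0, -2, 0, 0, 0],
  [0, 0, -4, 0, 0, 0],
  [0, 0, -8, 0, 0, 0],
  [0, 0, -10, 0, 0, 0],
  [0, 0, -10, 0, 0, 0],
  [0, 0, -10, 0, 0, 0],
])

```text
t: 22.75
tool_pos: [0.3244, -0.3476, 0.2493]
tool_rot: [-1.989, -2.426, -0.003]
contact_force: [0.2, 0.4, -0.4]
opening: 0.0428
```

Run:
```python
from h import *
grab('wrist','w16');grab('scene','scene16');st()
t=load('scene16');cv2.imwrite('pics/s16c.png',cv2.resize(t['color'][270:390,370:520],None,fx=5.2,fy=5,interpolation=cv2.INTER_CUBIC))
P,R=pose();print(R.inv().apply(np.array([.40,-.05,.30])-P)*100)
```

```text
t 22.85 p [ 0.3239 -0.3468  0.2476] yaw_y 11.3 z [-0.004   0.0066 -1.    ] q [-0.98 -0.32  1.93  0.    1.55 -1.17] F [-0.4 -0.1  0.1] op 0.0427
[27.65508384 13.2641614  -5.07474161]
```

View pics/s16c.png

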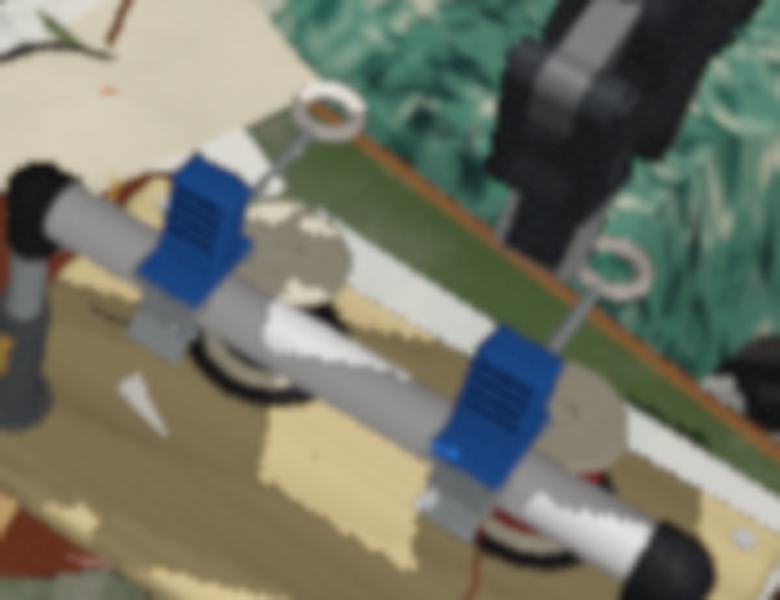

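View pics/w16.png

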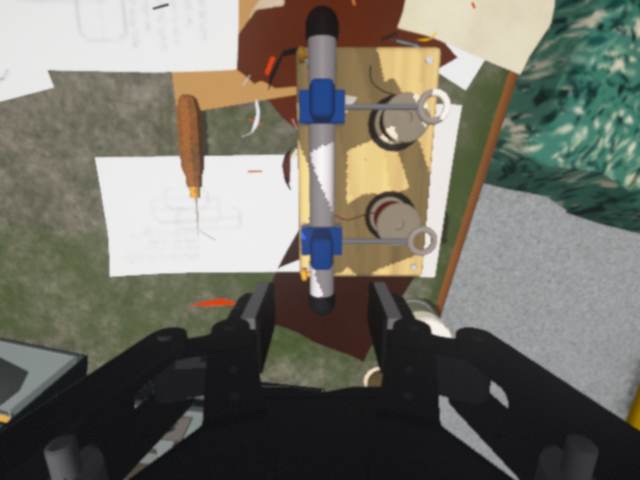

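apply_moves([
  [0, 0, -5, 0, 0, 0],
  [27, 13, -5, 0, 0, 0],
  [27, 13, -5, 0, 0, 0],
  [27, 13, -5, 0, 0, 0],
  [27, 13, -5, 0, 0, 0],
  [27, 13, -5, 0, 0, 0],
  [27, 13, -5, 0, 0, 0],
  [27, 13, -5, 0, 0, 0],
  [27, 13, -5, 0, 0, 0],
  [27, 13, -5, 0, 0, 0],
])

```text
t: 23.85
tool_pos: [0.3983, -0.0577, 0.2981]
tool_rot: [-1.988, -2.421, -0.002]
contact_force: [-0.2, 0.6, 0.2]
opening: 0.0428
```

Run:
```python
from h import *
grab('top','top17');st()
t=load('top17');cv2.imwrite('pics/t17c.png',cv2.resize(t['color'][180:290,400:560],None,fx=5,fy=5,interpolation=cv2.INTER_CUBIC))
```

```text
t 23.9 p [ 0.3983 -0.0581  0.2983] yaw_y 11.16 z [-0.0056  0.0067 -1.    ] q [-0.33 -0.54  2.    0.    1.69 -0.53] F [-0.   0.4 -0.4] op 0.0425
```

View pics/t17c.png

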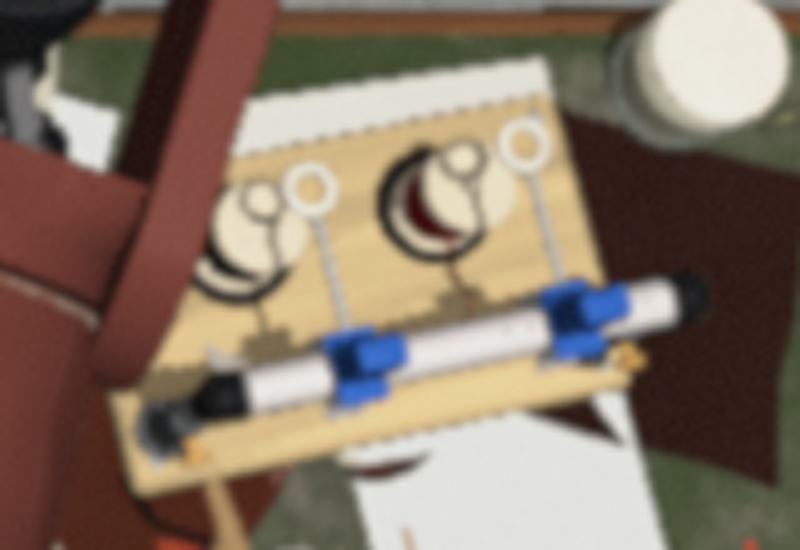

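Run:
```python
from h import *
t=load('top17')
D=lambda x,y:[400+x/5-.4,180+y/5-.4]
print('eye',onz(t,[D(524,144)],.143).round(4),'spool',onz(t,[D(468.5,187)],.07).round(4))
print(ctrl.finish_job())
```

```text
eye [[ 0.4008 -0.3351  0.143 ]] spool [[ 0.3982 -0.336   0.07  ]]
the job is handed in; nothing more can be done
None
```

I stood the red spool upright in the empty saucer, then pushed the 24 mm‑eye blue guide onto the rail until it snapped and sat home. I handed the job in at about 24 s, with the gripper clear of everything.

- **Choosing the guide:** Two loose blue guides were in view. I took the one whose sizes matched: eye ring 24.2 mm, crown about 32 x 23 mm, eye 78 mm from the fin. The other was about 1.4 times larger.
- **Snap:** The push peaked at about 12.5 N, dropped, and briefly pulled the tool down by 6 N. It then rose hard to 23 N with only 0.2 mm of further travel. That stays below the 35 N at which the posts slip.
- **Rail height:** The stop puts the rail axis at about 129 mm. My camera estimates varied from about 130 to 138 mm, so they only roughly agree. The new guide sits at the same height as the existing one in the last side picture.
- **Eye position:** The last top view puts the eye about 1 mm off the spool's middle along the rail and about 2.6 mm off across it. The wrist camera, checked just before release, gave about the same. The spool sits about 2.4 mm off the saucer's centre, towards the rail. I left it because nudging it seemed riskier.
- **Camera disagreement:** The wrist and top cameras differed by 2–4 mm in absolute position, so I relied on relative measurements.
- **Other things:** The black spool looked unmoved. The tin and bone folder were not touched, though I did not measure any of these afterwards.

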